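Free the arm link from its clevis with a forked spring-bar tool

TASK

Take the yellow-handled forked tool from its stand, straddle the sprung bar of the blue arm link with it and press the orange flange sideways towards the link, by feel and with no more than 18 N, until the bar's tip leaves its hole; keep it pressed and draw the link out along the dock until all of it is in front of the short pierced cheek, still upright on the base plate. Then stand the tool fully home in its stand again. Move the link only with the tool, never with the fingers, and leave the other things on the desk where they are.

Things in the scene. Friction and masses are not known exactly. Their poses are not given: they have to be found in the camera images.
- dock: Fixed dark steel base plate 240 (x) x 140 (y) x 6 mm with a one-piece aluminium clevis clamped on it through slots; origin under the plate's centre, z up; the link leaves towards dock -x. In dock mm the clevis has, with c: short pierced cheek x 42..82, y c-57..c-37, top z 42; fence x -40..84, y c+22.5..c+32.5, top z 42; low rail x -110..84, y c-20.5..c-16.5, top z 10; back web x 84..94, top z 36.
- dock_mid (a point): Top of the base plate at its centre (dock 0, 0, 6 mm). The clevis's place across the plate, c above, differs from start to start, -4 to +4 mm, and is not measured: find the fence by feel. The hole, 11 x 11 mm square, runs along y right through the short cheek, centred at dock x 62, z 26 mm.
- link: Loose blue arm link, 100 (x) x 26 (y) x 30 (z) mm, about 0.24 kg, steel stub 16 mm across, 22 mm tall on top at x -36; origin at the centre of its underside, axes near parallel to the dock's. Starts near dock (30, 3, 6) mm, up to 10 mm off in y, loose between rail and fence (13 mm play in all). Pressed sideways, it first slides to the fence. Back the fork off the flange before lifting it, or the link lifts too.
- flange (a point): Outer (-y) face of the bar's orange flange, on the bar's axis (link 32, -25, 20 mm at rest); press it towards link +y. Flange 24 mm across, 3 mm thick, 9 mm from the link's side. Spring: about 1.5 N at rest plus 1.6 N per mm; dead stop after 5.7 mm (10.6 N). With the link against the fence the tip is out of the hole after 4.5 mm (8.7 N); at 9.3 to 10.4 N it is surely free and short of the stop.
- bar_tip (a point): Tip of the spring bar, a steel rod 8 mm across along the link's y axis (link 32, -51, 20 mm at rest). It reaches 5 to 17 mm into the cheek's hole. Between flange and cheek 9 to 21 mm of bare rod are open from above for the fork. Let go, the bar springs out again.
- forktool: Loose forked tool, 125 mm long, 0.12 kg, standing fork down; origin on its centre line at the tines' tips, z up the handle. Two tines, each 5.5 (x) x 4 (y) mm, z 0..32, 13 mm gap between them along x; shank 24 x 6 mm, z 30..45; collar 36 (x) x 26 (y) mm, z 45..51; yellow handle 20 (x) x 16 (y) mm, z 51..125, to be pinched across the 16 mm. Same after a half turn.
- stand: Fixed black tool stand on a 90 x 80 x 6 mm foot; origin under its centre; block 46 (x) x 28 (y) mm, 52 mm high, pocket 30 (x) x 12 (y) mm in its top, floor at z 7. The tool hangs in it by its collar, tips at z 7, tool x along stand x (either way round). Stand and mug change places from start to start.
- mug: Blue mug, 80 mm across, 90 mm tall, handle at its +y; origin under its centre.
- mouse: Black computer mouse, 100 x 58 x 24 mm; origin under its centre.
- book_low: Thick blue book, 178 x 246 x 45 mm, lying; origin under its centre.
- book_top: Thick black book, 168 x 236 x 40 mm, on the blue one; origin under its centre.
- bottle: Small yellow bottle with red cap, 40 mm across, 90 mm tall; origin under its centre.
- stapler: Red stapler, 130 x 32 x 33 mm; origin under its centre.
- spare_link: Grey spare link without bar, 100 x 26 x 52 mm, in a green tray at the left; origin under its centre.
Not all that is in view belongs to the job. Leave any purple look-alike of the forktool alone.

How it is judged:
By the outcome, as a careful person would: the job done as asked, in the order asked, and still so for the second after the job is handed in, with the robot touching nothing.
It also fails if it takes over 61 s, if anything falls off the work surface, if the arm or the gripper's body presses on something with over 40 N, if the wrist force passes 120 N, or if a joint passes its speed limit or range.

ROBOT

A 6-joint arm with a two-finger parallel gripper is mounted at the origin on the work surface. World frame = base frame: x ahead of the robot, y to its left, z up, the work surface at z = 0. Lengths are in m, angles in degrees, forces in N, time in s.
With the tool pointing down it reaches from about 0.35 to 0.875 m from the base axis. Payload 4.2 kg.
Tool frame: the origin (TCP) lies midway between the tips of the shut fingers; the grasp point (between the pads) lies r.pinch_z behind it (r.pinch_z is the distance from the TCP to the grasp point, in m); z points along the fingers, y is the direction in which the jaws open and shut (so a half turn about z gives the same grasp; the last joint's range is limited). The gripper opens to 87 mm and grips with 3 to 60 N. Pads are 19 mm wide; open, the fingers measure 117 mm over their backs; the gripper's body (75 mm by 190 mm) begins 51 mm behind the grasp point.
Start: joints at [-52.85, 22.042, 0.453, 0, -68.411, -14.817], TCP at [0.238, -0.578, 0.223] pointing down, gripper open.
Joint ranges: [-179.83, 179.83], [-69.29, 118.12], [-61.27, 80.66], [-181.25, 117.63], [-171.15, -9.14], [-177.46, 177.46]. Speed limits (degrees/s): [159.86, 159.86, 180, 180, 180, 180].

INTERFACE

Orientations are given as a 3x3 rotation matrix whose columns are the frame's x, y, z axes.
In Python, from station import r gives the robot as it stands. The module is installed in compiled form; this text tells all that it offers.
- The arm moves only by the tool play_rows, never from a script. Its argument "deltas" is a list of rows, each a list of 7 numbers: the shift along the tool's x, y, z in units of 25 mm (1.0 is 25 mm), then the turn, a rotation vector about the tool's x, y, z in units of 5 degrees (1.0 is 5 degrees), then the finger opening in mm, from 0 to 87. In form: [[tx, ty, tz, wx, wy, wz, fingers], ...]. A call has 1 to 12 rows; each row is the pose to reach, as a shift and turn from the pose commanded when the call began, along the tool's axes at that moment; what a row does not reach only later rows make up. A row lasts 1/10 s, in which the tool goes at most 50 mm and 8.59 degrees, less where a joint would pass 70% of its speed; a pose out of reach is approached as far as the arm can. A call with a gripper value outside its range is refused whole. The fingers move at their own pace and stop on an object; the grip force is fixed at half the most. Time passes only in rows, so rows that repeat a pose let the fingers close. It gives the time, the measured TCP pose, the force and the opening at its end, in the units of the state.
- r.sense(): the state, without advancing time (a new reading comes with each control period).
- r.capture(name): name is "side" or "top" or "wrist"; returns a dict with "pixels" (480x640x3 uint8, red, green, blue), "camera_matrix" (3x3 intrinsics, pixels), "R" (3x3) and "t" (3): a world point X has camera coordinates R X + t; the wrist camera has in their place "T_tool_cam" (4x4, takes a point from camera to tool coordinates, whose origin is the TCP and whose axes are the flange's). Camera axes: x right, y down, z forward; pixel columns grow to the right and rows downward; lengths in m; the calibration is good to about 2 mm. A picture is of the moment at which its call begins: read the wrist's pose just before it. There is no depth.
- r.finish_job(): hands the job in, once; it reports no verdict.
Trained networks look in the newest picture that a camera, given by its name, has taken for a name from the list of things; names that differ only in an ending like _2 or _b are one class to them, and where a whole thing is asked for, a point or a joint stands for the part that bears it (a point fixed in the world has none). Each returns a list of dicts, best first, with "score" (0 to 1); they miss things now and then, are a little off and sometimes report something else, mostly with a low value. They report only what shows in the picture. A call takes as long as a camera call. They do not tell look-alikes from the thing itself.
- r.spot_in(camera, target): "centre" ([x, y, z] in m, in world coordinates, good to about 4 mm: the middle of the surface that is visible of it).
- r.cut_out(camera, target): "region" (480x640 bool, what is visible of it).
The state is a dict: "time_s": time; "joints": joint angles; "joint_velocities": joint speeds; "effort": joint torques, N m; "tcp_pos": TCP position; "ee_rot": TCP orientation; "wrist_force": force on the tool from outside, world axes, zero at the start; "moment": the same for the moment, N m; "gripper_width": opening from 0.0 (shut) to 1.0 (fully open).
Only numpy, scipy, OpenCV 4.12 (cv2) and the standard library are available. Lean on these libraries where they do the work, as an engineer would, in place of code of your own. Each camera call takes 0.05 s, during which the arm holds its last target.

## Working session

There is one attempt and no reset: what is moved stays moved. The work goes in short steps, Python scripts to look and compute and a tool call to move; the robot and the scene stay as the last step left them, time stands still between calls to the robot, and variables do not carry over. Pictures are saved under pics/ and viewed, and the job is handed in when it is done.

Besides the shell and the picture viewer there is one more tool, called as a command line: name --pt "numbers of a row" for each row, then --argument value for the rest. play_rows: Moves the arm, as the interface text tells. Its arguments: {"type":"object","properties":{"deltas":{"type":"array","items":{"type":"array","items":{"type":"number"}}}},"required":["deltas"]}

```bash
mkdir -p pics; python3 - <<'E'
from station import r
import cv2,json
print(r.sense(), r.pinch_z)
for n in ("side","top"):
    d=r.capture(n); cv2.imwrite(f"pics/{n}0.png",d["pixels"][:,:,::-1])
    print(n,d["camera_matrix"].tolist(),d["R"].tolist(),d["t"].tolist())
    for t in ("dock","link","flange","forktool","stand","mug"):
        print(t,[(x["centre"],round(x["score"],2)) for x in r.spot_in(n,t)])
E
```

```text
{'time_s': 0.0, 'joints': array([-5.28481158e+01,  2.20908251e+01,  3.79810384e-01, -2.84798561e-02,
       -6.84126364e+01, -1.48166931e+01]), 'joint_velocities': array([-0.04172539,  0.01868176,  0.003978  , -0.01519395,  0.04816941,
       -0.04322993]), 'effort': array([ 6.79645473e-04, -3.90658486e+01,  1.87407392e+01,  4.21986088e+00,
        1.10988037e-02, -1.98812522e-04]), 'tcp_pos': array([ 0.2372982 , -0.57754023,  0.22146048]), 'ee_rot': array([[-9.25046105e-01, -3.79853694e-01, -9.34934154e-04],
       [-3.79854830e-01,  9.25043951e-01,  1.99920396e-03],
       [ 1.05450176e-04,  2.20449509e-03, -9.99997565e-01]]), 'wrist_force': array([-0.70097575, -0.05381407, -0.13348825]), 'moment': array([-0.01814845, -0.00818148, -0.08576671]), 'gripper_width': 1.0009653277548358} 0.0187
side [[565.7945492404637, 0.0, 318.83638788567106], [0.0, 565.7945492404637, 243.29486150588446], [0.0, 0.0, 1.0]] [[-0.9288522093626982, -0.3704001037425767, 0.006110344468441257], [-0.23778239841429458, 0.5834765595345791, -0.7765401699062559], [0.2840653167255379, -0.7227439848391543, -0.630038
[... 584 characters left out ...]
.019188042984897537], [-0.9967609633550886, 0.011014572412689723, -0.07966342401630544], [0.0794311032536174, -0.02012813840138027, -0.9966371244743034]] [-0.056077111612936714, 0.6020237496752119, 1.4680186462568139]
dock [([0.5527, 0.0236, 0.0056], 0.58)]
link [([0.6127, 0.0132, 0.0378], 0.95), ([0.558, -0.5549, 0.0863], 0.49), ([0.6932, 0.3477, 0.0605], 0.44)]
flange [([0.4848, -0.2727, 0.0192], 0.74), ([0.6255, -0.017, 0.0308], 0.46)]
forktool [([0.693, 0.3485, 0.0596], 0.66), ([0.4829, 0.2874, 0.0073], 0.63), ([0.483, 0.2926, 0.0754], 0.56), ([0.5836, 0.2989, 0.0783], 0.54), ([0.5494, 0.0215, 0.0058], 0.51)]
stand [([0.4849, 0.2915, 0.0052], 0.55)]
mug [([0.4855, -0.2724, 0.0178], 0.7)]
```

View pics/side0.png

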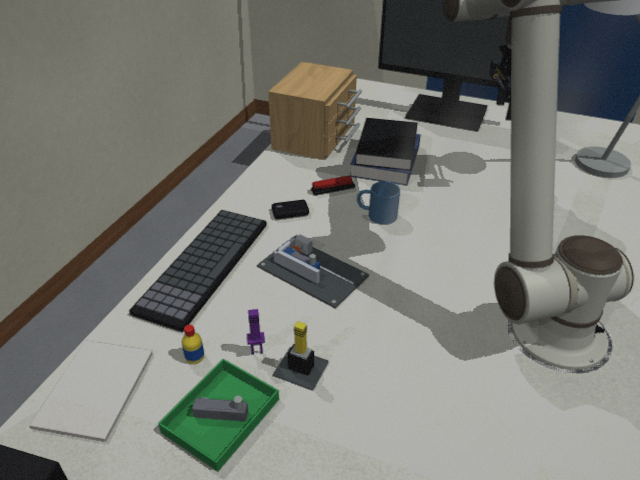

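View pics/top0.png

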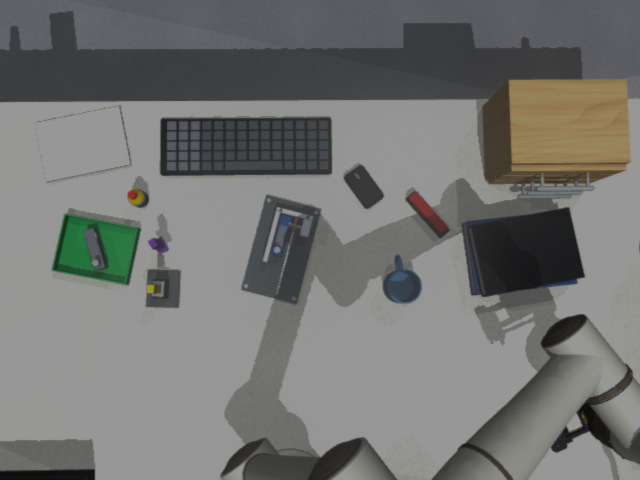

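The yellow tool is at top (152,289) and side (300,335), standing in the black stand. The look-alike is purple, at top (157,243) and side (255,330). The spare link in its tray is at top (95,250). The blue link is in the dock at top (280,235). I choose the yellow one and check it in a close crop.

```bash
python3 - <<'E'
import cv2
t=cv2.imread("pics/top0.png");s=cv2.imread("pics/side0.png")
a=cv2.resize(t[185:310,235:330],None,fx=4.5,fy=4.5,interpolation=cv2.INTER_CUBIC); cv2.imwrite("pics/c_dock.png",a)
b=cv2.resize(t[230:320,125:205],None,fx=5,fy=5,interpolation=cv2.INTER_CUBIC)
c=cv2.resize(s[300:390,240:340],None,fx=4,fy=5,interpolation=cv2.INTER_CUBIC)
import numpy as np
cv2.imwrite("pics/c_tool.png",np.hstack([b[:450],c[:450]])[:, :800])
E
```

```text
(no output)
```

View pics/c_dock.png

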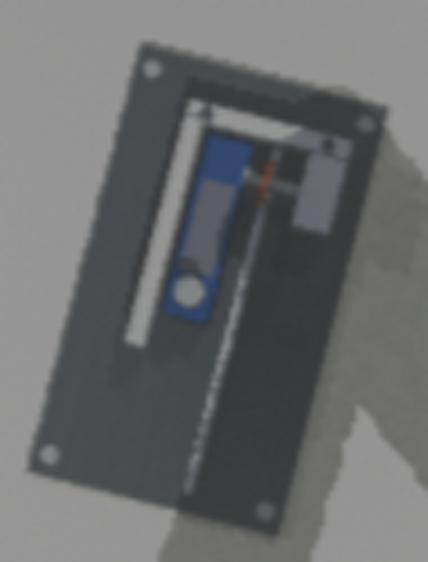

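View pics/c_tool.png

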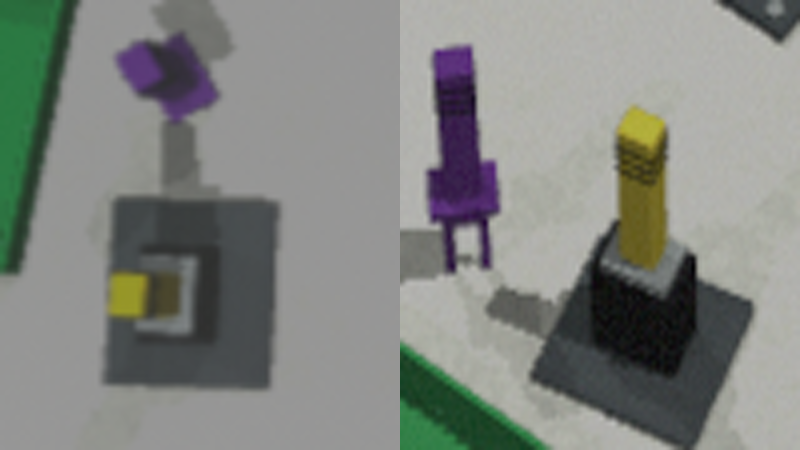

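The crops show the yellow tool upright in its stand with the foot about square to the world. The purple one stands free. The dock is yawed, with the short cheek at its far right. Next I fit poses from the corners.

```bash
cat > h.py <<'E'
import numpy as np
TK=np.array([[619.0494960220535,0,313.78194307963474],[0,619.0494960220535,237.6086091224888],[0,0,1]])
TR=np.array([[-0.012581008200825156,-0.9997367339650277,0.019188042984897537],[-0.9967609633550886,0.011014572412689723,-0.07966342401630544],[0.0794311032536174,-0.02012813840138027,-0.9966371244743034]])
Tt=np.array([-0.056077111612936714,0.6020237496752119,1.4680186462568139])
def ray(K,R,t,uv,z):
    d=R.T@np.linalg.inv(K)@np.array([uv[0],uv[1],1.]); o=-R.T@t
    return o+d*(z-o[2])/d[2]
def proj(K,R,t,X):
    c=R@np.asarray(X)+t; p=K@c; return p[:2]/p[2]
def rigid(A,B):  # 2d A->B
    A=np.array(A);B=np.array(B);a=A-A.mean(0);b=B-B.mean(0)
    th=np.arctan2((a[:,0]*b[:,1]-a[:,1]*b[:,0]).sum(),(a*b).sum())
    R=np.array([[np.cos(th),-np.sin(th)],[np.sin(th),np.cos(th)]])
    t=B.mean(0)-R@A.mean(0)
    return np.degrees(th),t,B-(A@R.T+t)
def wristcam(d,s):
    T=np.eye(4);T[:3,:3]=s["ee_rot"];T[:3,3]=s["tcp_pos"]
    M=np.linalg.inv(T@d["T_tool_cam"]); return d["camera_matrix"],M[:3,:3],M[:3,3]
E
python3 - <<'E'
from h import *
dp=[(266.6,194.3),(320.8,209),(296.8,303.9),(241.7,289.4)]
dm=[(.12,.07),(.12,-.07),(-.12,-.07),(-.12,.07)]
print(rigid(dm,[ray(TK,TR,Tt,p,.006)[:2] for p in dp]))
sp=[(147.6,269.6),(180.8,270),(179,307.4),(145.8,306.8)]
sm=[(.045,.04),(.045,-.04),(-.045,-.04),(-.045,.04)]
print(rigid(sm,[ray(TK,TR,Tt,p,.006)[:2] for p in sp]))
f=lambda x,y:(x/4.5+235,y/4.5+185)
print("stub",ray(TK,TR,Tt,f(189,291),.058)) 
print("handle top",ray(TK,TR,Tt,(125+127/5,230+295/5),.132))
E
```

```text
(np.float64(-15.079142368622588), array([0.57622822, 0.01527872]), array([[ 0.00026062, -0.00088261],
       [-0.00094699,  0.00188015],
       [ 0.00023347,  0.00064195],
       [ 0.00045289, -0.00163949]]))
(np.float64(-2.028396994827203), array([0.48380677, 0.30127406]), array([[-5.71330790e-04, -2.52944391e-04],
       [ 3.29333176e-04, -2.86755593e-04],
       [ 2.93087862e-04,  4.45333967e-04],
       [-5.10902470e-05,  9.43660174e-05]]))
stub [0.57117833 0.02431321 0.058     ]
handle top [0.48276715 0.3017037  0.132     ]
```

```bash
cat >> h.py <<'E'
def go(s,p=None,yaw=None,cp=None):
    """delta row toward world TCP p with tool pointing down, tool y axis at yaw deg"""
    from scipy.spatial.transform import Rotation as Ro
    R=s["ee_rot"]; p=s["tcp_pos"] if p is None else np.array(p)
    if yaw is None: yaw=np.degrees(np.arctan2(R[1,1],R[0,1]))
    a=np.radians(yaw); y=np.array([np.cos(a),np.sin(a),0]); z=np.array([0,0,-1.]); x=np.cross(y,z)
    w=Ro.from_matrix(R.T@np.column_stack([x,y,z])).as_rotvec(degrees=True)
    return np.round(np.r_[R.T@(p-s["tcp_pos"])/.025, w/5],3).tolist()
def brief(s):
    R=s["ee_rot"]
    return dict(t=round(s["time_s"],2),p=np.round(s["tcp_pos"]*1e3,2).tolist(),yaw=round(float(np.degrees(np.arctan2(R[1,1],R[0,1]))),2),z=np.round(R[:,2],4).tolist(),f=np.round(s["wrist_force"],2).tolist(),m=np.round(s["moment"],3).tolist(),g=round(float(s["gripper_width"]),3))
E
python3 - <<'E'
from h import *
from station import r
s=r.sense(); d=r.capture("wrist"); print(d["T_tool_cam"],d["camera_matrix"])
print(brief(s))
print(go(s,[.48,-.02,.27],75)); 
a=np.radians(-15.08);Rd=np.array([[np.cos(a),-np.sin(a)],[np.sin(a),np.cos(a)]])
print("stub in dock",Rd.T@(np.array([.57118,.02431])-[.57623,.01528]))
E
```

```text
[[ 7.68857066e-05 -9.63876653e-01 -2.66349003e-01  7.21930615e-02]
 [ 9.99999989e-01  3.96864343e-05  1.45046078e-04 -3.69656301e-04]
 [-1.29236086e-04 -2.66349011e-01  9.63876645e-01 -1.61835074e-01]
 [ 0.00000000e+00  0.00000000e+00  0.00000000e+00  1.00000000e+00]] [[375.27985431   0.         321.48589715]
 [  0.         375.27985431 242.90706399]
 [  0.           0.           1.        ]]
{'t': 0.7, 'p': [237.51, -578.07, 222.55], 'yaw': 112.33, 'z': [0.0, 0.0001, -1.0], 'f': [-0.77, -0.61, 0.35], 'm': [-0.033, 0.02, 0.007], 'g': 1.002}
[-17.454, 16.963, -1.897, 0.001, 0.0, 7.467]
stub in dock [-0.00722541  0.00740519]
```

```bash
python3 - <<'E'
from h import *
from station import r
s=r.sense(); print(go(s,[.53,0.0,.15],75), go(s,[.53,0,.2],75))
E
```

```text
[-19.608, 16.944, 2.904, -0.0, 0.001, 7.467] [-19.608, 16.943, 0.904, -0.0, 0.001, 7.467]
```

play_rows --pt "-19.6 16.94 0.9 0 0 7.467 87" --pt "-19.6 16.94 0.9 0 0 7.467 87" --pt "-19.6 16.94 0.9 0 0 7.467 87" --pt "-19.6 16.94 0.9 0 0 7.467 87" --pt "-19.6 16.94 0.9 0 0 7.467 87" --pt "-19.6 16.94 0.9 0 0 7.467 87" --pt "-19.6 16.94 0.9 0 0 7.467 87" --pt "-19.6 16.94 0.9 0 0 7.467 87" --pt "-19.6 16.94 0.9 0 0 7.467 87" --pt "-19.6 16.94 0.9 0 0 7.467 87" --pt "-19.6 16.94 2.9 0 0 7.467 87" --pt "-19.6 16.94 2.9 0 0 7.467 87"

```text
time_s: 1.95
tcp_pos: [0.5004, -0.0586, 0.1738]
ee_rot: [[-0.966, 0.258, 0.003], [0.258, 0.966, 0.0], [-0.002, 0.001, -1.0]]
wrist_force: [0.4, -0.2, 0.1]
gripper_width: 0.996
```

```bash
python3 - <<'E'
from h import *
from station import r
s=r.sense(); print(go(s,[.53,0.0,.15],75))
E
```

```text
[-0.538, 2.568, 0.955, 0.012, 0.028, 0.008]
```

play_rows --pt "-0.2 1.6 0.8 0 0 0 87" --pt "-0.2 1.6 0.8 0 0 0 87" --pt "-0.2 1.6 0.8 0 0 0 87" --pt "-0.2 1.6 0.8 0 0 0 87"

```text
time_s: 2.35
tcp_pos: [0.5145, -0.0239, 0.1539]
ee_rot: [[-0.966, 0.259, 0.001], [0.259, 0.966, -0.0], [-0.001, 0.0, -1.0]]
wrist_force: [0.3, -0.5, -0.0]
gripper_width: 1.003
```

```bash
python3 - <<'E'
from h import *
from station import r
import cv2
s=r.sense(); d=r.capture("wrist"); print(brief(s),brief(r.sense()))
cv2.imwrite("pics/w1.png",d["pixels"][:,:,::-1]); np.savez("w1.npz",K=d["camera_matrix"],T=d["T_tool_cam"],R=s["ee_rot"],p=s["tcp_pos"])
for t in ("flange","bar_tip","link","dock"): print(t,[(x["centre"],round(x["score"],2)) for x in r.spot_in("wrist",t)])
E
```

```text
{'t': 2.35, 'p': [514.5, -23.91, 153.86], 'yaw': 74.97, 'z': [0.0008, -0.0, -1.0], 'f': [0.33, -0.47, -0.03], 'm': [-0.072, -0.034, 0.012], 'g': 1.003} {'t': 2.4, 'p': [514.49, -24.2, 154.05], 'yaw': 74.93, 'z': [0.0012, 0.0002, -1.0], 'f': [-0.75, -0.04, 0.25], 'm': [-0.109, -0.025, 0.013], 'g': 0.999}
flange [([0.628, -0.0195, 0.032], 0.58)]
bar_tip [([0.6272, -0.021, 0.029], 0.69)]
link [([0.5854, 0.0153, 0.0325], 0.67)]
dock [([0.5182, 0.0224, 0.0067], 0.97)]
```

View pics/w1.png

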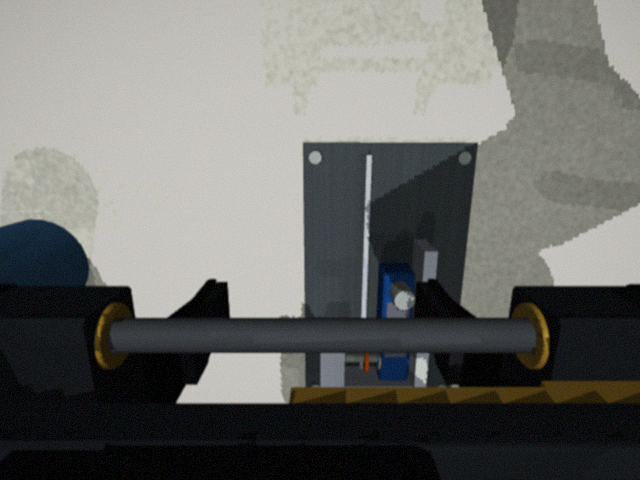

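play_rows --pt "-2 0.8 0 0 0 0 87" --pt "-4 0.8 0 0 0 0 87" --pt "-4.6 0.8 0 0 0 0 87" --pt "-4.6 0.8 0 0 0 0 87" --pt "-4.6 0.8 0 0 0 0 87"

```text
time_s: 3.1
tcp_pos: [0.6301, -0.0344, 0.1528]
ee_rot: [[-0.966, 0.26, -0.001], [0.26, 0.966, 0.0], [0.001, -0.0, -1.0]]
wrist_force: [-1.0, -0.2, 0.5]
gripper_width: 1.0
```

```bash
python3 - <<'E'
from h import *
from station import r
import cv2
s=r.sense(); d=r.capture("wrist"); print(brief(s))
im=d["pixels"][:,:,::-1]
cv2.imwrite("pics/w2.png",im); np.savez("w2.npz",K=d["camera_matrix"],T=d["T_tool_cam"],R=s["ee_rot"],p=s["tcp_pos"])
cv2.imwrite("pics/w2c.png",cv2.resize(im[0:300,220:520],None,fx=2,fy=2,interpolation=cv2.INTER_CUBIC))
for t in ("flange","bar_tip","link","dock"): print(t,[(x["centre"],round(x["score"],2)) for x in r.spot_in("wrist",t)])
E
```

```text
{'t': 3.1, 'p': [630.08, -34.39, 152.78], 'yaw': 74.92, 'z': [-0.0014, 0.0001, -1.0], 'f': [-1.02, -0.19, 0.49], 'm': [-0.039, 0.034, 0.016], 'g': 1.0}
flange [([0.6294, -0.0185, 0.0284], 0.98)]
bar_tip [([0.6264, -0.0194, 0.0307], 0.87)]
link [([0.6072, 0.0151, 0.037], 0.78)]
dock [([0.5399, 0.0189, 0.0094], 0.85)]
```

View pics/w2c.png

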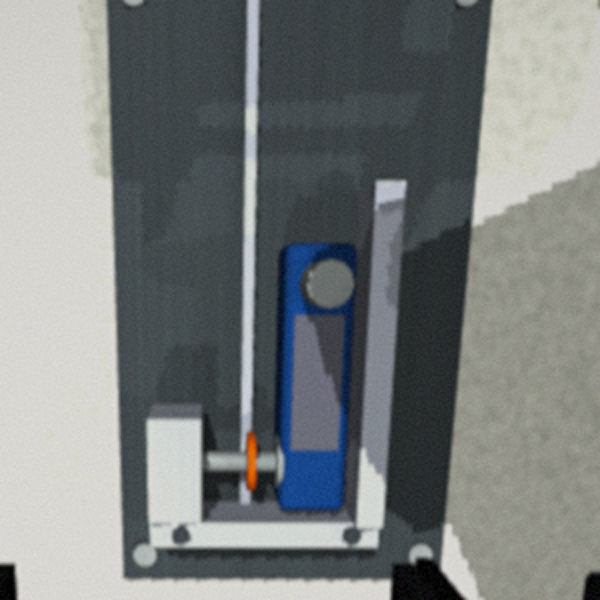

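The wrist picture shows the orange flange at full-image pixel (345,231), with bare rod from u 323 to 343. The cheek is on the left and the fence on the right, and the link has play to both sides.

```bash
cat >> h.py <<'E'
DO=np.array([.57623,.01528]);_a=np.radians(-15.08)
RD=np.array([[np.cos(_a),-np.sin(_a)],[np.sin(_a),np.cos(_a)]])
def w2d(X): return (np.r_[RD.T@(np.asarray(X)[:2]-DO),X[2]]*1e3).round(1)
def d2w(x,y): return RD@np.array([x,y])/1e3+DO
E
python3 - <<'E'
from h import *
q=np.load("w2.npz"); T=np.eye(4);T[:3,:3]=q["R"];T[:3,3]=q["p"]; M=np.linalg.inv(T@q["T"])
def P(x,y,z): return ray(q["K"],M[:3,:3],M[:3,3],(220+x/2,y/2),z)
for n,x,y,z in [("plate BL",124,578,.006),("plate BR",441,577,.006),("screwTL",133,-2,.006),("screwTR",467,-2,.006),("screwBL",145,555,.006),("screwBR",420,555,.006),
 ("flange outer top mid",246,462,.034),("flange outer bot",246,491,.026),("rod axis at cheek",206,462,.030),("cheek top FR",202,416,.042),("cheek top FL",147,420,.042),("cheek top BR",202,523,.042),
 ("fence FL",376,180,.042),("fence FR",406,182,.042),("fence BL",357,524,.042),("web BL",150,548,.036),("web BR",378,548,.036),("rail L",241,500,.010),("rail R top",260,0,.010),
 ("stub",329,284,.058),("link BL top",279,509,.036),("link BR",345,509,.036),("linkFL",283,245,.036),("linkFR",356,245,.036)]:
    X=P(x,y,z); print(n,X.round(4)[:2],w2d(X))
E
```

```text
plate BL [ 0.6743 -0.0823] [120.1 -68.7   6. ]
plate BR [0.7102 0.0529] [119.6  71.2   6. ]
screwTL [ 0.4592 -0.0145] [-105.2  -59.2    6. ]
screwTR [0.4907 0.1022] [-105.2   61.6    6. ]
screwBL [ 0.6663 -0.0704] [109.3 -59.2   6. ]
screwBR [0.6976 0.0459] [109.2  61.1   6. ]
flange outer top mid [ 0.6303 -0.0172] [ 60.7 -17.3  34. ]
flange outer bot [ 0.6438 -0.0202] [ 74.5 -16.7  26. ]
rod axis at cheek [ 0.6272 -0.0323] [ 61.6 -32.7  30. ]
cheek top FR [ 0.6073 -0.0285] [ 41.4 -34.2  42. ]
cheek top FL [ 0.6034 -0.0485] [ 42.9 -54.5  42. ]
cheek top BR [ 0.6472 -0.0393] [ 82.7 -34.2  42. ]
fence FL [0.5445 0.0495] [-39.5  24.8  42. ]
fence FR [0.5478 0.0592] [-38.9  35.   42. ]
fence BL [0.663  0.0178] [83.1 25.  42. ]
web BL [ 0.6538 -0.0623] [ 95.  -54.7  36. ]
web BR [0.6771 0.0245] [95.  35.1 36. ]
rail L [ 0.6517 -0.0235] [ 83.  -17.8  10. ]
rail R top [0.4729 0.0291] [-103.3  -13.5   10. ]
stub [0.5729 0.0242] [-5.6  7.8 58. ]
link BL top [ 0.6513 -0.0094] [79.  -4.3 36. ]
link BR [0.658  0.0153] [78.9 21.3 36. ]
linkFL [0.5567 0.0148] [-18.8  -5.6  36. ]
linkFR [0.5634 0.0397] [-18.8  20.3  36. ]
```

```bash
python3 - <<'E'
from h import *
from station import r
s=r.sense(); print(go(s,[.4835,.3015,.25],88))
E
```

```text
[9.125, 11.436, -3.843, 0.003, 0.005, -2.595]
```

play_rows --pt "1 1 -3.84 0 0 0 87" --pt "9.12 11.44 -3.84 0 0 -2.6 87" --pt "9.12 11.44 -3.84 0 0 -2.6 87" --pt "9.12 11.44 -3.84 0 0 -2.6 87" --pt "9.12 11.44 -3.84 0 0 -2.6 87" --pt "9.12 11.44 -3.84 0 0 -2.6 87" --pt "9.12 11.44 -3.84 0 0 -2.6 87" --pt "9.12 11.44 -3.84 0 0 -2.6 87" --pt "9.12 11.44 -3.84 0 0 -2.6 87" --pt "9.12 11.44 -3.84 0 0 -2.6 87" --pt "9.12 11.44 -3.84 0 0 -2.6 87" --pt "9.12 11.44 -3.84 0 0 -2.6 87"

```text
time_s: 4.55
tcp_pos: [0.4848, 0.3001, 0.2492]
ee_rot: [[-0.999, 0.037, -0.0], [0.037, 0.999, -0.0], [0.0, -0.0, -1.0]]
wrist_force: [-0.2, -0.1, -0.1]
gripper_width: 0.998
```

```bash
python3 - <<'E'
from h import *
from station import r
import cv2
s=r.sense(); d=r.capture("wrist"); print(brief(s))
im=d["pixels"][:,:,::-1]
cv2.imwrite("pics/w3.png",im); np.savez("w3.npz",K=d["camera_matrix"],T=d["T_tool_cam"],R=s["ee_rot"],p=s["tcp_pos"])
cv2.imwrite("pics/w3c.png",cv2.resize(im[100:340,200:450],None,fx=2.4,fy=2.4,interpolation=cv2.INTER_CUBIC))
for t in ("forktool","stand"): print(t,[(x["centre"],round(x["score"],2)) for x in r.spot_in("wrist",t)])
E
```

```text
{'t': 4.55, 'p': [484.81, 300.12, 249.17], 'yaw': 87.9, 'z': [-0.0004, -0.0004, -1.0], 'f': [-0.21, -0.05, -0.07], 'm': [-0.016, -0.033, 0.058], 'g': 0.998}
forktool [([0.4754, 0.3009, 0.1037], 0.76), ([0.5797, 0.3, 0.0534], 0.61), ([0.5079, 0.0351, 0.0061], 0.43)]
stand [([0.4682, 0.3034, 0.007], 0.81)]
```

View pics/w3c.png

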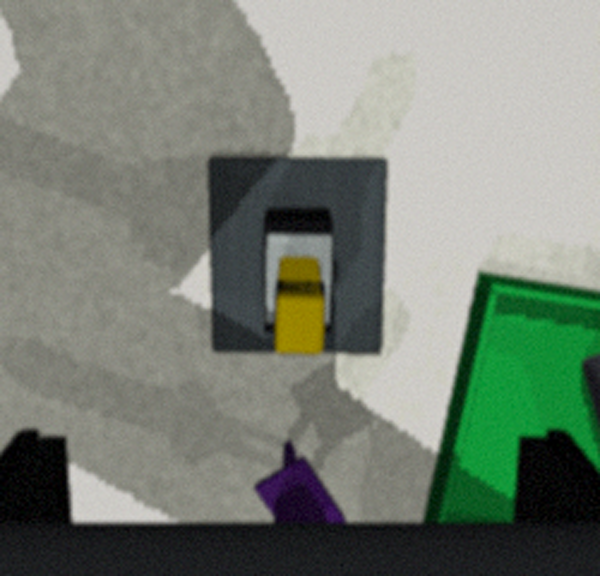

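```bash
python3 - <<'E'
from h import *
from station import r
q=np.load("w3.npz"); T=np.eye(4);T[:3,:3]=q["R"];T[:3,3]=q["p"]; M=np.linalg.inv(T@q["T"])
def P(x,y,z): return ray(q["K"],M[:3,:3],M[:3,3],(200+x/2.4,100+y/2.4),z)
for n,x,y,z in [("h far",300,353,.132),("h near",300,293,.132),("hL",275,323,.132),("hR",325,323,.132),("c near L",267,234,.058),("c near R",331,234,.058)]: print(n,P(x,y,z).round(4))
print(rigid([(-.045,-.04),(-.045,.04),(.045,.04),(.045,-.04)],[P(x,y,.006)[:2] for x,y in [(209,158),(387,158),(384,352),(212,352)]]))
s=r.sense(); print(go(s,[.4835,.3015,.0685],88))
E
```

```text
h far [0.4932 0.3024 0.132 ]
h near [0.4734 0.3031 0.132 ]
hL [0.4829 0.2948 0.132 ]
hR [0.4835 0.3108 0.132 ]
c near L [0.4653 0.291  0.058 ]
c near R [0.4663 0.3162 0.058 ]
(np.float64(-2.034632075145447), array([0.48445803, 0.30290479]), array([[ 0.00043455,  0.00065749],
       [ 0.00046784, -0.00076133],
       [-0.00040418,  0.00028043],
       [-0.00049822, -0.0001766 ]]))
[0.061, 0.047, 7.228, -0.003, -0.002, -0.022]
```

The tool handle is at about (483.3, 302.3) mm, and the wrist and top cameras agree within 1.5 mm.

play_rows --pt "0.06 0.085 1.5 0 0 0 87" --pt "0.06 0.085 3 0 0 0 87" --pt "0.06 0.085 4.5 0 0 0 87" --pt "0.06 0.085 5.8 0 0 0 87" --pt "0.06 0.085 6.6 0 0 0 87" --pt "0.06 0.085 7.1 0 0 0 87" --pt "0.06 0.085 7.22 0 0 0 87" --pt "0.06 0.085 7.22 0 0 0 87" --pt "0.06 0.085 7.22 0 0 0 87"

```text
time_s: 5.6
tcp_pos: [0.4839, 0.3042, 0.0701]
ee_rot: [[-0.999, 0.035, 0.002], [0.035, 0.999, 0.002], [-0.002, 0.002, -1.0]]
wrist_force: [0.4, -0.4, 0.3]
gripper_width: 1.002
```

```bash
python3 - <<'E'
from h import *
from station import r
import cv2
s=r.sense(); d=r.capture("wrist"); print(brief(s))
cv2.imwrite("pics/w4.png",d["pixels"][:,:,::-1])
E
```

```text
{'t': 5.6, 'p': [483.94, 304.23, 70.09], 'yaw': 88.0, 'z': [0.0019, 0.0017, -1.0], 'f': [0.44, -0.36, 0.29], 'm': [-0.0, -0.031, -0.009], 'g': 1.002}
```

View pics/w4.png

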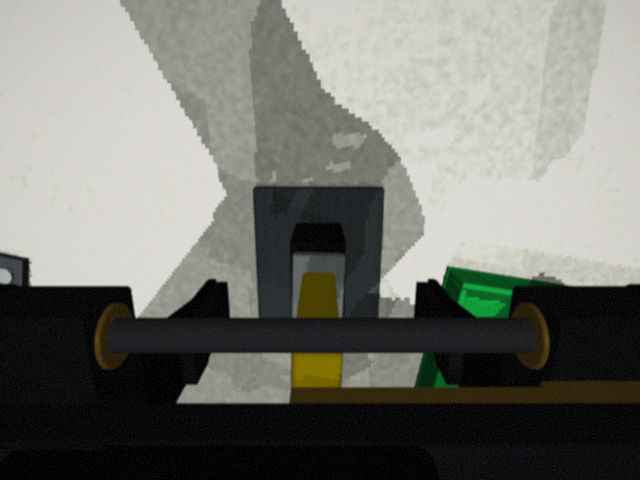

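The yellow handle sits centred between the open fingers (u≈318, and the finger midpoint is at ≈322). Closing.

play_rows --pt "0 0 0.05 0 0 0 40" --pt "0 0 0.05 0 0 0 20" --pt "0 0 0.05 0 0 0 0" --pt "0 0 0.05 0 0 0 0" --pt "0 0 0.05 0 0 0 0" --pt "0 0 0.05 0 0 0 0" --pt "0 0 0.05 0 0 0 0" --pt "0 0 0.05 0 0 0 0"

```text
time_s: 6.45
tcp_pos: [0.4831, 0.3036, 0.0675]
ee_rot: [[-0.999, 0.035, -0.0], [0.035, 0.999, -0.0], [0.0, -0.0, -1.0]]
wrist_force: [0.5, -0.1, -0.4]
gripper_width: 0.355
```

```bash
python3 - <<'E'
from h import *
from station import r
for i in range(3):
    s=r.sense(); print(brief(s)); r.capture("wrist")
E
```

```text
{'t': 6.45, 'p': [483.14, 303.63, 67.5], 'yaw': 88.0, 'z': [-0.0001, -0.0001, -1.0], 'f': [0.51, -0.09, -0.38], 'm': [-0.04, 0.006, -0.001], 'g': 0.355}
{'t': 6.5, 'p': [483.13, 303.64, 67.51], 'yaw': 88.0, 'z': [-0.0001, -0.0001, -1.0], 'f': [-0.24, -0.05, 0.96], 'm': [-0.007, -0.06, 0.012], 'g': 0.312}
{'t': 6.55, 'p': [483.14, 303.65, 67.51], 'yaw': 88.0, 'z': [-0.0, -0.0, -1.0], 'f': [-0.15, 0.57, 0.78], 'm': [0.019, -0.004, -0.009], 'g': 0.26}
```

play_rows --pt "0 0 0 0 0 0 0" --pt "0 0 0 0 0 0 0" --pt "0 0 0 0 0 0 0" --pt "0 0 0 0 0 0 0"

```text
time_s: 7.0
tcp_pos: [0.4831, 0.3036, 0.0675]
ee_rot: [[-0.999, 0.035, -0.0], [0.035, 0.999, -0.0], [0.0, -0.0, -1.0]]
wrist_force: [-0.1, 0.1, 0.1]
gripper_width: 0.181
```

```bash
python3 - <<'E'
from h import *
from station import r
s=r.sense(); print(brief(s)); 
p=d2w(61.5,-23); print(p)
print(go(s,[.483,.303,.20])); print(go(s,[*p,.20],75-.08))
E
```

```text
{'t': 7.0, 'p': [483.13, 303.58, 67.54], 'yaw': 88.0, 'z': [-0.0001, -0.0001, -1.0], 'f': [-0.1, 0.09, 0.08], 'm': [-0.19, -0.129, 0.02], 'g': 0.181}
[ 0.6296283  -0.02292826]
[0.005, -0.024, -5.298, -0.001, -0.001, -0.0]
[-6.313, -12.848, -5.297, -0.001, -0.001, 2.615]
```

Gripped at 16 mm opening. The return pose to remember is TCP (483.1, 303.6, 67.5), yaw 88.0. Lifting.

play_rows --pt "0 0 -0.2 0 0 0 0" --pt "0 0 -0.8 0 0 0 0" --pt "0 0 -1.8 0 0 0 0" --pt "0 0 -3.2 0 0 0 0" --pt "0 0 -4.6 0 0 0 0" --pt "0 0 -5.3 0 0 0 0" --pt "0 0 -5.3 0 0 0 0"

```text
time_s: 7.7
tcp_pos: [0.4844, 0.3049, 0.2035]
ee_rot: [[-0.999, 0.035, 0.005], [0.035, 0.999, 0.005], [-0.005, 0.005, -1.0]]
wrist_force: [-0.2, 0.3, -1.2]
gripper_width: 0.185
```

```bash
python3 - <<'E'
from h import *
from station import r
s=r.sense(); print(brief(s)); 
p=d2w(61.5,-23)
print(go(s,[*p,.20],74.92))
E
```

```text
{'t': 7.7, 'p': [484.36, 304.9, 203.5], 'yaw': 88.02, 'z': [0.0052, 0.0051, -1.0], 'f': [-0.17, 0.31, -1.22], 'm': [0.023, -0.064, 0.008], 'g': 0.185}
[-6.26, -12.905, 0.104, 0.067, 0.05, 2.62]
```

play_rows --pt "-0.4 -1 0 0 0 0.3 0" --pt "-1 -2.2 0 0 0 0.6 0" --pt "-1.8 -3.8 0 0 0 1 0" --pt "-2.6 -5.4 0 0 0 1.4 0" --pt "-3.4 -7 0 0 0 1.8 0" --pt "-4.2 -8.6 0 0 0 2.2 0" --pt "-5 -10.2 0 0 0 2.6 0" --pt "-5.6 -11.6 0 0 0 2.6 0" --pt "-6.1 -12.5 0 0 0 2.62 0" --pt "-6.26 -12.9 0 0 0 2.62 0" --pt "-6.26 -12.9 0 0 0 2.62 0" --pt "-6.26 -12.9 0 0 0 2.62 0"

```text
time_s: 8.9
tcp_pos: [0.6275, -0.0234, 0.1991]
ee_rot: [[-0.966, 0.26, -0.002], [0.26, 0.966, 0.0], [0.002, -0.0, -1.0]]
wrist_force: [-0.1, 0.5, -1.1]
gripper_width: 0.181
```

```bash
python3 - <<'E'
from h import *
from station import r
import cv2
for i in range(2):
    s=r.sense(); d=r.capture("wrist"); print(brief(s))
print(w2d(s["tcp_pos"]))
im=d["pixels"][:,:,::-1]; cv2.imwrite("pics/w5.png",im)
np.savez("w5.npz",K=d["camera_matrix"],T=d["T_tool_cam"],R=s["ee_rot"],p=s["tcp_pos"])
d=r.capture("side"); cv2.imwrite("pics/s5.png",cv2.resize(d["pixels"][140:320,220:420,::-1],None,fx=3.3,fy=3.3,interpolation=cv2.INTER_CUBIC))
E
```

```text
{'t': 8.9, 'p': [627.54, -23.43, 199.06], 'yaw': 74.91, 'z': [-0.0019, 0.0003, -1.0], 'f': [-0.09, 0.5, -1.1], 'm': [-0.028, -0.053, -0.0], 'g': 0.181}
{'t': 8.95, 'p': [627.65, -23.06, 199.48], 'yaw': 74.96, 'z': [-0.0012, 0.0003, -1.0], 'f': [-0.07, -0.21, -2.48], 'm': [-0.016, 0.023, -0.012], 'g': 0.182}
[ 59.6 -23.6 199.5]
```

View pics/w5.png

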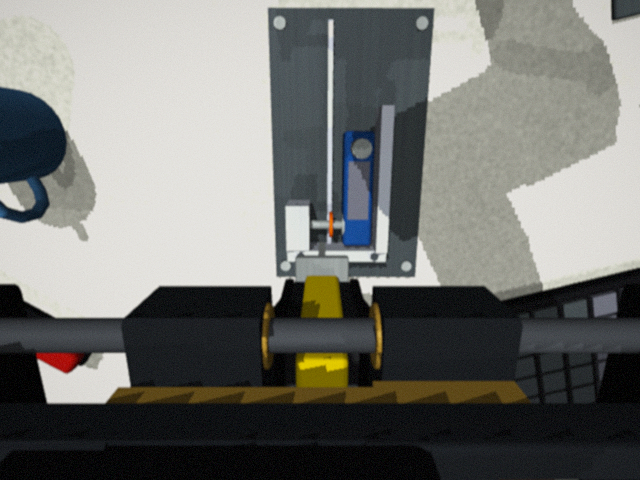

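View pics/s5.png

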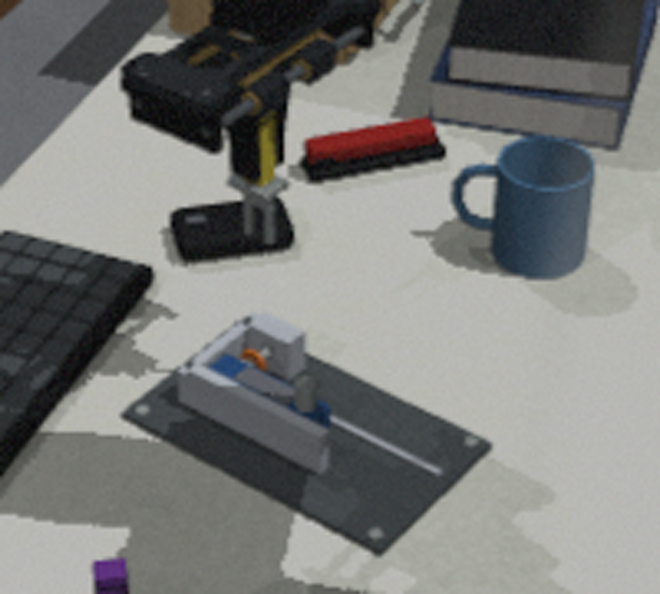

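The wrist view shows the collar at rows 256–282 and the dock below it. The side view shows the tool held upright, fork down. I check the tool's place in the grip from the collar edges.

```bash
python3 - <<'E'
from h import *
import cv2
q=np.load("w5.npz"); Mi=np.linalg.inv(q["T"])
for X in [(18,-13,15.5),(18,13,15.5),(18,-13,9.5),(18,13,9.5),(12,0,28),(10,0,9.5),(10,-8,-64.5),(10,8,-64.5)]:
    c=Mi@np.r_[np.array(X)/1e3,1]; p=q["K"]@c[:3]; print(X,(p[:2]/p[2]).round(1))
im=cv2.imread("pics/w5.png"); cv2.imwrite("pics/w5c.png",cv2.resize(im[190:330,240:400],None,fx=5,fy=4.2857,interpolation=cv2.INTER_CUBIC))
E
```

```text
(18, -13, 15.5) [294.9 252.9]
(18, 13, 15.5) [347.6 252.9]
(18, -13, 9.5) [294.1 256.5]
(18, 13, 9.5) [348.4 256.5]
(12, 0, 28) [321.3 256.8]
(10, 0, 9.5) [321.2 272.3]
(10, -8, -64.5) [293.8 358.3]
(10, 8, -64.5) [348.2 358.3]
```

View pics/w5c.png

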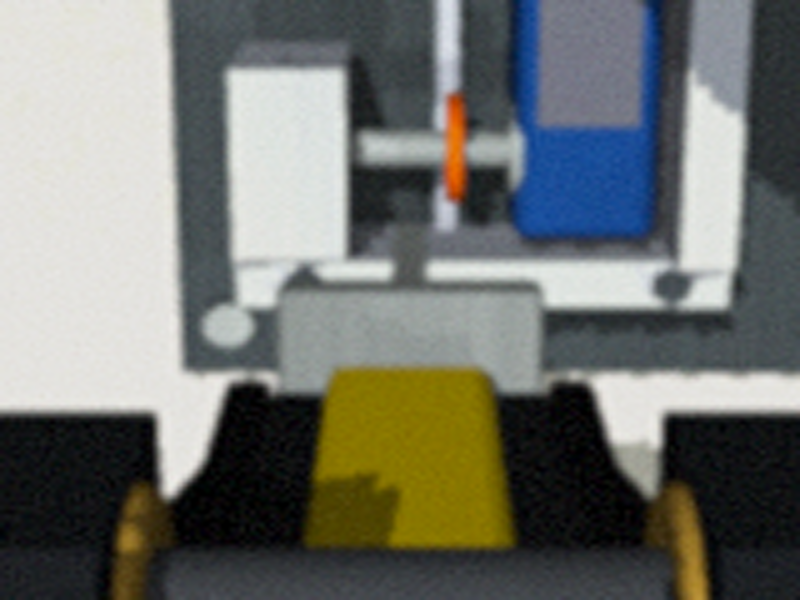

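```bash
python3 - <<'E'
from h import *
from station import r
q=np.load("w5.npz"); Mi=np.linalg.inv(q["T"])
for X in [(12,0,60.5),(10.4,0,60.5),(-12+-1.6,0,60.5)]:
    c=Mi@np.r_[np.array(X)/1e3,1]; p=q["K"]@c[:3]; print(X,(p[:2]/p[2]).round(1))
s=r.sense(); print(brief(s),go(s,[*d2w(60.4,-23),.112],74.92))
E
```

```text
(12, 0, 60.5) [321.3 240.8]
(10.4, 0, 60.5) [321.3 243.3]
(-13.6, 0, 60.5) [321.3 279.9]
{'t': 9.05, 'p': [627.87, -22.79, 200.05], 'yaw': 75.0, 'z': [-0.0002, 0.0002, -1.0], 'f': [-0.3, 0.39, -1.56], 'm': [-0.049, -0.032, -0.033], 'g': 0.182} [-0.026, 0.012, 3.522, 0.002, -0.003, 0.016]
```

play_rows --pt "-0.02 0 1 0 0 0 0" --pt "-0.02 0 2 0 0 0 0" --pt "-0.02 0 2.8 0 0 0 0" --pt "-0.02 0 3.3 0 0 0 0" --pt "-0.02 0 3.52 0 0 0 0" --pt "-0.02 0 3.52 0 0 0 0" --pt "-0.02 0 3.52 0 0 0 0"

```text
time_s: 9.75
tcp_pos: [0.6295, -0.024, 0.1132]
ee_rot: [[-0.966, 0.26, 0.002], [0.26, 0.966, 0.0], [-0.002, 0.001, -1.0]]
wrist_force: [0.1, 0.4, -1.2]
gripper_width: 0.179
```

```bash
python3 - <<'E'
from h import *
from station import r
import cv2
s=r.sense(); d=r.capture("wrist"); print(brief(s),w2d(s["tcp_pos"]))
im=d["pixels"][:,:,::-1]; cv2.imwrite("pics/w6c.png",cv2.resize(im[150:310,240:400],None,fx=5,fy=3.75,interpolation=cv2.INTER_CUBIC))
np.savez("w6.npz",K=d["camera_matrix"],T=d["T_tool_cam"],R=s["ee_rot"],p=s["tcp_pos"])
d=r.capture("side"); cv2.imwrite("pics/s6.png",cv2.resize(d["pixels"][170:320,240:400,::-1],None,fx=4,fy=4,interpolation=cv2.INTER_CUBIC))
E
```

```text
{'t': 9.75, 'p': [629.53, -24.0, 113.16], 'yaw': 74.93, 'z': [0.002, 0.0, -1.0], 'f': [0.12, 0.45, -1.18], 'm': [-0.007, -0.026, -0.01], 'g': 0.179} [ 61.7 -24.1 113.2]
```

View pics/w6c.png

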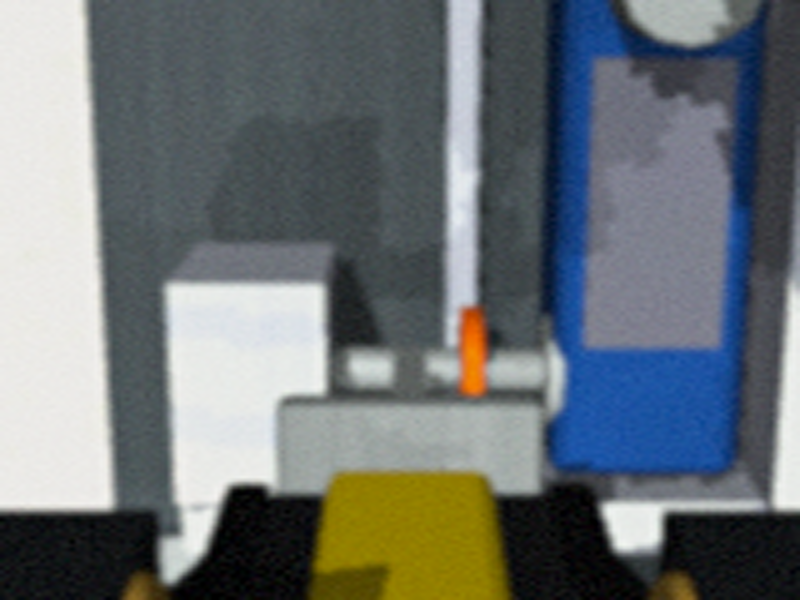

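View pics/s6.png

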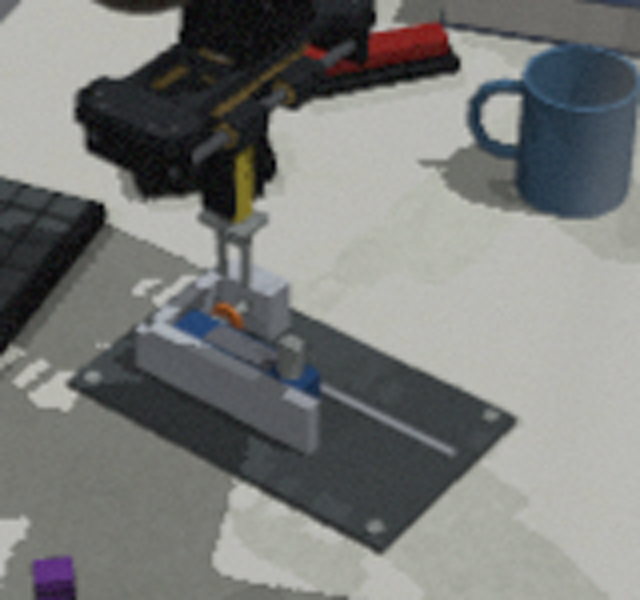

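```bash
python3 - <<'E'
from h import *
from station import r
q=np.load("w6.npz"); T=np.eye(4);T[:3,:3]=q["R"];T[:3,3]=q["p"]; M=np.linalg.inv(T@q["T"])
def P(x,y,z): return ray(q["K"],M[:3,:3],M[:3,3],(240+x/5,150+y/3.75),z)
for n,x,y,z in [("rod",440,368,.026),("rod",360,368,.026),("cheekFR",330,283,.042),("flange out top",460,330,.032),("stub",692,0,.058),("plateL",100,300,.006)]:
    X=P(x,y,z); print(n,w2d(X),"tool mm",(q["R"].T@(X-q["p"])*1e3).round(1))
for i in range(2):
  s=r.sense();print(brief(s),w2d(s["tcp_pos"])); r.capture("top")
E
```

```text
rod [ 62.3 -19.4  26. ] tool mm [-0.4  4.6 87.2]
rod [ 62.3 -30.4  26. ] tool mm [-0.4 -6.4 87.2]
cheekFR [ 42.6 -33.8  42. ] tool mm [19.2 -9.7 71.1]
flange out top [ 53.5 -16.9  32. ] tool mm [ 8.4  7.2 81.2]
stub [-4.5  8.  58. ] tool mm [66.3 32.1 55.1]
plateL [ 54.2 -69.2   6. ] tool mm [  7.7 -45.2 107.1]
{'t': 9.85, 'p': [629.52, -24.11, 113.33], 'yaw': 74.91, 'z': [0.0024, 0.0003, -1.0], 'f': [-0.14, 0.32, -1.71], 'm': [-0.063, 0.005, 0.051], 'g': 0.183} [ 61.7 -24.2 113.3]
{'t': 9.9, 'p': [629.4, -24.13, 113.2], 'yaw': 74.91, 'z': [0.0021, 0.0003, -1.0], 'f': [0.67, 0.27, -0.77], 'm': [-0.057, 0.003, -0.004], 'g': 0.182} [ 61.6 -24.2 113.2]
```

play_rows --pt "0.05 0 0 0 0 0 0" --pt "0.05 0 0.2 0 0 0 0" --pt "0.05 0 0.4 0 0 0 0" --pt "0.05 0 0.6 0 0 0 0" --pt "0.05 0 0.8 0 0 0 0" --pt "0.05 0 0.8 0 0 0 0"

```text
time_s: 10.55
tcp_pos: [0.6269, -0.024, 0.0908]
ee_rot: [[-0.965, 0.261, -0.002], [0.261, 0.965, -0.0], [0.002, -0.001, -1.0]]
wrist_force: [-0.3, -0.4, -1.2]
gripper_width: 0.182
```

```bash
python3 - <<'E'
from h import *
from station import r
import cv2
s=r.sense(); d=r.capture("wrist"); print(brief(s),w2d(s["tcp_pos"]))
im=d["pixels"][:,:,::-1]; cv2.imwrite("pics/w7c.png",cv2.resize(im[150:310,240:400],None,fx=5,fy=3.75,interpolation=cv2.INTER_CUBIC))
s=r.sense();print(brief(s))
E
```

```text
{'t': 10.55, 'p': [626.85, -24.03, 90.77], 'yaw': 74.89, 'z': [-0.0023, -0.0003, -1.0], 'f': [-0.32, -0.42, -1.18], 'm': [-0.054, 0.014, -0.002], 'g': 0.182} [ 59.1 -24.8  90.8]
{'t': 10.6, 'p': [627.23, -24.01, 91.32], 'yaw': 74.9, 'z': [-0.0013, -0.0003, -1.0], 'f': [0.35, 0.07, -1.64], 'm': [-0.068, -0.029, 0.042], 'g': 0.184}
```

View pics/w7c.png

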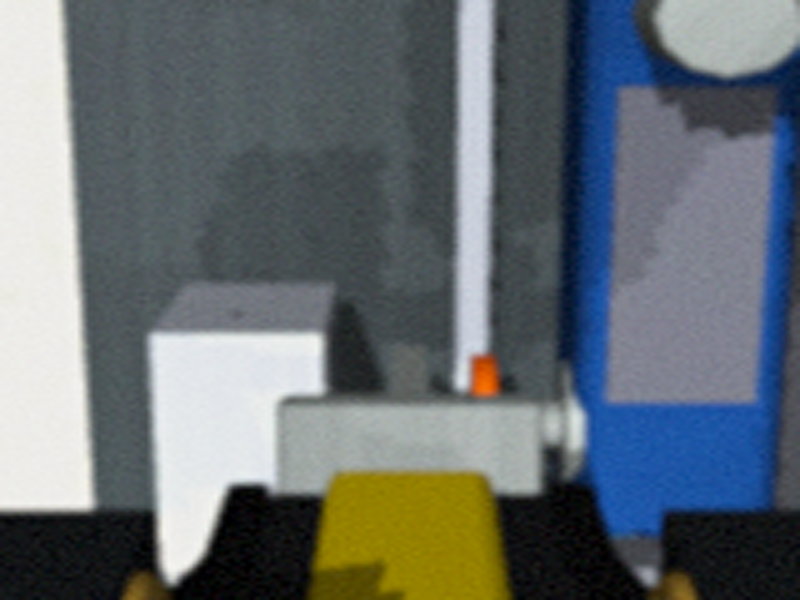

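play_rows --pt "0 0 0 0 0 0 0" --pt "0 0 0 0 0 0 0" --pt "0 0 0 0 0 0 0"

```text
time_s: 10.9
tcp_pos: [0.6277, -0.0239, 0.0923]
ee_rot: [[-0.965, 0.261, 0.001], [0.261, 0.965, 0.0], [-0.0, 0.0, -1.0]]
wrist_force: [0.1, 0.4, -1.9]
gripper_width: 0.183
```

```bash
python3 - <<'E'
from h import *
from station import r
s=r.sense(); print(brief(s),w2d(s["tcp_pos"]))
E
```

```text
{'t': 10.9, 'p': [627.72, -23.93, 92.32], 'yaw': 74.9, 'z': [0.0005, 0.0001, -1.0], 'f': [0.13, 0.37, -1.89], 'm': [-0.062, 0.024, -0.007], 'g': 0.183} [ 59.9 -24.5  92.3]
```

play_rows --pt "-0.03 0 0.08 0 0 0 0" --pt "-0.03 0 0.2 0 0 0 0" --pt "-0.03 0 0.32 0 0 0 0" --pt "-0.03 0 0.44 0 0 0 0" --pt "-0.03 0 0.56 0 0 0 0" --pt "-0.03 0 0.64 0 0 0 0" --pt "-0.03 0 0.69 0 0 0 0" --pt "-0.03 0 0.69 0 0 0 0" --pt "-0.03 0 0.69 0 0 0 0"

```text
time_s: 11.8
tcp_pos: [0.6284, -0.0241, 0.0749]
ee_rot: [[-0.965, 0.26, 0.0], [0.26, 0.965, -0.0], [-0.0, 0.0, -1.0]]
wrist_force: [0.5, -0.2, -1.4]
gripper_width: 0.185
```

```bash
python3 - <<'E'
from h import *
from station import r
import cv2
s=r.sense(); print(brief(s),w2d(s["tcp_pos"]))
d=r.capture("side"); cv2.imwrite("pics/s8.png",cv2.resize(d["pixels"][190:310,260:380,::-1],None,fx=5,fy=5,interpolation=cv2.INTER_CUBIC))
F=[]
for i in range(4):
    d=r.capture("wrist"); F.append(r.sense()["wrist_force"])
im=d["pixels"][:,:,::-1]; cv2.imwrite("pics/w8c.png",cv2.resize(im[150:310,240:400],None,fx=5,fy=3.75,interpolation=cv2.INTER_CUBIC))
print(np.mean(F,0),np.std(F,0),brief(r.sense()))
E
```

```text
{'t': 11.8, 'p': [628.38, -24.12, 74.89], 'yaw': 74.9, 'z': [0.0002, -0.0, -1.0], 'f': [0.48, -0.18, -1.42], 'm': [-0.062, -0.055, -0.009], 'g': 0.185} [ 60.6 -24.5  74.9]
[ 0.08767283 -0.0296997  -1.3702676 ] [0.58674981 0.36193174 0.30296578] {'t': 12.05, 'p': [628.35, -24.11, 74.94], 'yaw': 74.9, 'z': [0.0003, 0.0001, -1.0], 'f': [0.84, 0.51, -1.04], 'm': [0.023, -0.034, -0.022], 'g': 0.184}
```

View pics/s8.png

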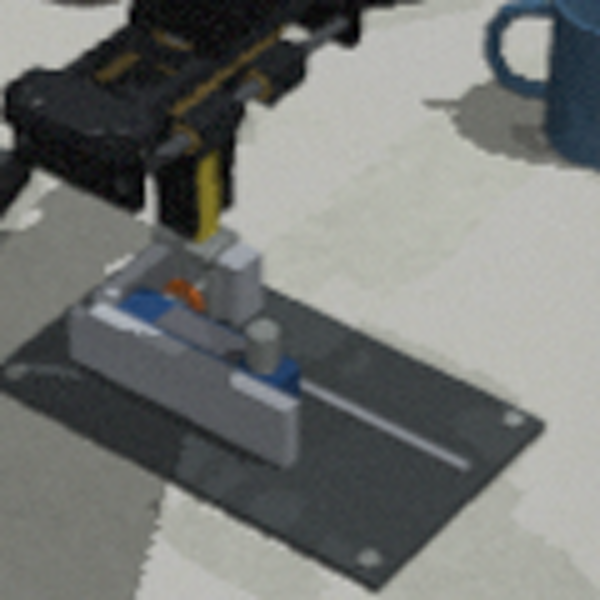

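View pics/w8c.png

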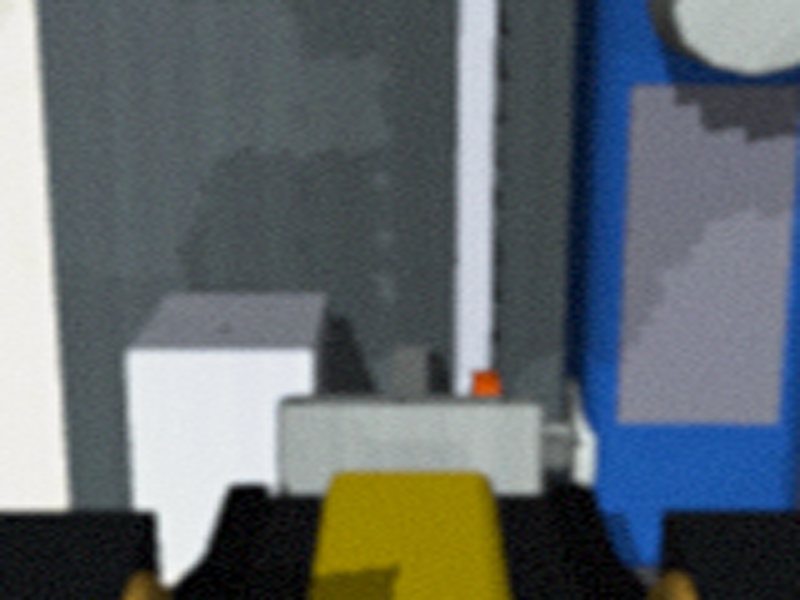

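The wrist view at u≈322 shows the tine in front of the rod beside the flange. Fz is unchanged at −1.4 N, which is the tool's weight, so the fork straddles the rod without resting on anything. Now I press, step by step.

```bash
cat >> h.py <<'E'
def feel(r,n=5):
    F=[];P=[]
    for i in range(n):
        s=r.sense(); F.append(s["wrist_force"]); P.append(s["tcp_pos"]); r.capture("wrist")
    F=np.mean(F,0); f=np.r_[RD.T@F[:2],F[2]]
    print("t",round(s["time_s"],2),"F dock",f.round(2),"TCP dock",w2d(np.mean(P,0)),brief(s)["m"],"z",s["ee_rot"][:,2].round(4),"g",round(float(s["gripper_width"]),3))
E
```

play_rows --pt "0 0.1 0 0 0 0 0" --pt "0 0.2 0 0 0 0 0" --pt "0 0.28 0 0 0 0 0" --pt "0 0.28 0 0 0 0 0"

```text
time_s: 12.45
tcp_pos: [0.6303, -0.0172, 0.0749]
ee_rot: [[-0.966, 0.26, 0.0], [0.26, 0.966, -0.0], [-0.0, -0.0, -1.0]]
wrist_force: [0.3, -0.5, -1.1]
gripper_width: 0.181
```

```bash
python3 -c "
from h import *
from station import r
feel(r,4)"
```

```text
t 12.6 F dock [ 0.05 -0.53 -1.21] TCP dock [ 60.6 -17.3  74.8] [-0.076, 0.037, 0.02] z [ 1.e-04  2.e-04 -1.e+00] g 0.182
```

play_rows --pt "0 0.06 0 0 0 0 0" --pt "0 0.12 0 0 0 0 0" --pt "0 0.12 0 0 0 0 0"

```text
time_s: 12.95
tcp_pos: [0.6306, -0.0149, 0.0747]
ee_rot: [[-0.966, 0.26, -0.001], [0.26, 0.966, -0.001], [0.001, -0.001, -1.0]]
wrist_force: [0.7, -2.5, -0.8]
gripper_width: 0.178
```

```bash
python3 -c "
from h import *
from station import r
feel(r,4)"
```

```text
t 13.1 F dock [ 0.53 -2.81 -0.35] TCP dock [ 60.3 -15.   74.7] [-1.175, 0.128, 0.013] z [-7.e-04 -5.e-04 -1.e+00] g 0.184
```

play_rows --pt "0 0.04 0 0 0 0 0" --pt "0 0.08 0 0 0 0 0" --pt "0 0.08 0 0 0 0 0"

```text
time_s: 13.45
tcp_pos: [0.6307, -0.013, 0.0747]
ee_rot: [[-0.965, 0.26, -0.002], [0.26, 0.965, -0.001], [0.002, -0.001, -1.0]]
wrist_force: [-1.1, -5.0, 0.5]
gripper_width: 0.183
```

```bash
python3 -c "
from h import *
from station import r
feel(r,4)"
```

```text
t 13.6 F dock [-0.13 -5.15  0.05] TCP dock [ 59.9 -13.2  74.7] [-1.777, 0.657, 0.05] z [-1.8e-03 -8.0e-04 -1.0e+00] g 0.184
```

play_rows --pt "0 0.04 0 0 0 0 0" --pt "0 0.08 0 0 0 0 0" --pt "0 0.08 0 0 0 0 0"

```text
time_s: 13.95
tcp_pos: [0.6308, -0.0116, 0.0747]
ee_rot: [[-0.965, 0.261, -0.003], [0.261, 0.965, -0.002], [0.002, -0.003, -1.0]]
wrist_force: [-1.8, -7.2, 0.0]
gripper_width: 0.183
```

```bash
python3 -c "
from h import *
from station import r
feel(r,4)"
```

```text
t 14.1 F dock [-0.35 -7.2   0.64] TCP dock [ 59.7 -11.8  74.7] [-2.331, 0.815, 0.034] z [-0.003  -0.0017 -1.    ] g 0.178
```

play_rows --pt "0 0.04 0 0 0 0 0" --pt "0 0.08 0 0 0 0 0" --pt "0 0.08 0 0 0 0 0"

```text
time_s: 14.45
tcp_pos: [0.631, -0.0104, 0.0747]
ee_rot: [[-0.965, 0.261, -0.004], [0.261, 0.965, -0.003], [0.003, -0.004, -1.0]]
wrist_force: [-2.3, -7.5, 0.5]
gripper_width: 0.182
```

```bash
python3 -c "
from h import *
from station import r
feel(r,6)"
```

```text
t 14.7 F dock [-0.2  -8.61  0.97] TCP dock [ 59.6 -10.6  74.7] [-2.979, 0.766, 0.012] z [-0.0038 -0.0026 -1.    ] g 0.182
```

play_rows --pt "0 0.03 0 0 0 0 0" --pt "0 0.06 0 0 0 0 0" --pt "0 0.06 0 0 0 0 0"

```text
time_s: 15.05
tcp_pos: [0.6313, -0.0095, 0.0747]
ee_rot: [[-0.965, 0.261, -0.004], [0.261, 0.965, -0.003], [0.003, -0.004, -1.0]]
wrist_force: [-2.9, -9.8, 0.1]
gripper_width: 0.18
```

```bash
python3 - <<'E'
from h import *
from station import r
import cv2
feel(r,6)
im=r.capture("wrist")["pixels"][:,:,::-1]; cv2.imwrite("pics/w9c.png",cv2.resize(im[150:310,240:400],None,fx=5,fy=3.75,interpolation=cv2.INTER_CUBIC))
E
```

```text
t 15.3 F dock [  0.37 -10.21   0.66] TCP dock [59.6 -9.6 74.7] [-3.476, 0.76, 0.021] z [-0.0043 -0.0033 -1.    ] g 0.18
```

View pics/w9c.png

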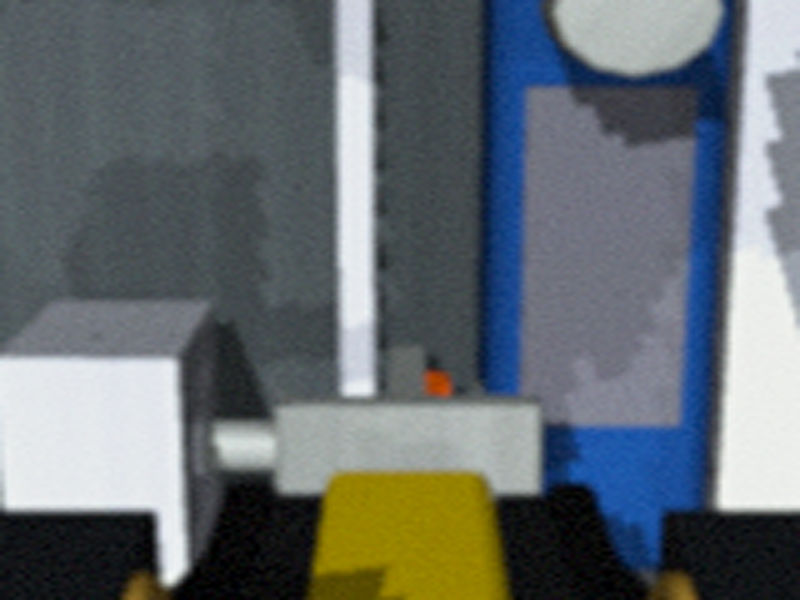

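The pressing force is ≈10.2 N. The wrist view shows the rod's end clear of the cheek's inner face, at about crop x 210 (full-image u≈282). Drawing out slowly.

play_rows --pt "0.06 0 0 0 0 0 0" --pt "0.12 0 0 0 0 0 0" --pt "0.18 0 0 0 0 0 0" --pt "0.24 0 0 0 0 0 0" --pt "0.3 0 0 0 0 0 0" --pt "0.3 0 0 0 0 0 0"

```text
time_s: 16.0
tcp_pos: [0.6274, -0.0081, 0.0752]
ee_rot: [[-0.965, 0.261, 0.003], [0.261, 0.965, -0.003], [-0.004, -0.002, -1.0]]
wrist_force: [3.4, -12.5, -3.8]
gripper_width: 0.184
```

```bash
python3 -c "
from h import *
from station import r
feel(r,5)"
```

```text
t 16.2 F dock [  7.18 -11.83  -3.41] TCP dock [55.4 -9.2 75.2] [-4.695, -1.332, -0.069] z [ 0.0031 -0.0035 -1.    ] g 0.183
```

```bash
python3 - <<'E'
from h import *
from station import r
import cv2
s=r.sense();d=r.capture("wrist");im=d["pixels"][:,:,::-1]; cv2.imwrite("pics/w10c.png",cv2.resize(im[150:310,240:400],None,fx=5,fy=3.75,interpolation=cv2.INTER_CUBIC))
np.savez("w10.npz",K=d["camera_matrix"],T=d["T_tool_cam"],R=s["ee_rot"],p=s["tcp_pos"])
E
```

```text
(no output)
```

View pics/w10c.png

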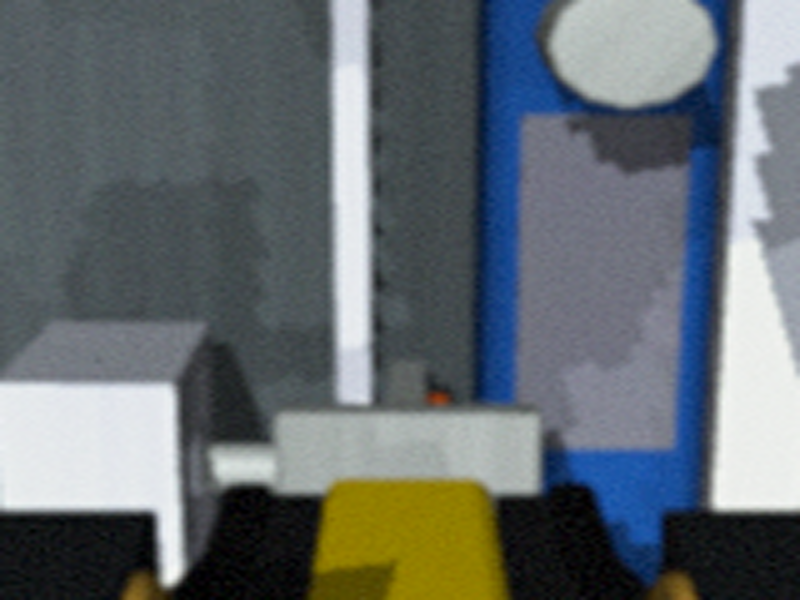

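```bash
python3 - <<'E'
from h import *
q=np.load("w10.npz"); T=np.eye(4);T[:3,:3]=q["R"];T[:3,3]=q["p"]; M=np.linalg.inv(T@q["T"])
def P(x,y,z): return ray(q["K"],M[:3,:3],M[:3,3],(240+x/5,150+y/3.75),z)
for n,x,y,z in [("rod tip",207,462,.026),("rod top edge",240,444,.026),("rod bot edge",240,484,.026),("cheek top front inner",175,381,.042),("cheek front bottom?",207,321,.006),("stub",632,45,.058),("link side L",480,300,.036),("link R row300",715,300,.036),("fence inner r300",728,220,.042),("rail L",335,300,.01)]:
    X=P(x,y,z); print(n,w2d(X))
E
```

```text
rod tip [ 60.6 -33.2  26. ]
rod top edge [ 57.6 -29.2  26. ]
rod bot edge [ 64.3 -29.3  26. ]
cheek top front inner [ 42.2 -34.4  42. ]
cheek front bottom? [ 42.6 -34.8   6. ]
stub [-6.4 11.8 58. ]
link side L [31.6 -1.2 36. ]
link R row300 [31.6 24.6 36. ]
fence inner r300 [18.6 24.5 42. ]
rail L [ 38.  -18.3  10. ]
```

play_rows --pt "0 -0.02 0 0 0 0 0" --pt "0 -0.04 0 0 0 0 0" --pt "0.04 -0.04 0 0 0 0 0" --pt "0.04 -0.04 0 0 0 0 0"

```text
time_s: 16.7
tcp_pos: [0.6268, -0.0082, 0.0754]
ee_rot: [[-0.965, 0.26, 0.005], [0.26, 0.965, -0.003], [-0.005, -0.001, -1.0]]
wrist_force: [4.7, -11.6, -3.6]
gripper_width: 0.187
```

```bash
python3 -c "
from h import *
from station import r
feel(r,6)"
```

```text
t 16.95 F dock [  7.5  -10.28  -4.04] TCP dock [54.9 -9.5 75.4] [-4.267, -1.622, -0.054] z [ 0.0049 -0.0027 -1.    ] g 0.179
```

play_rows --pt "0.04 0 0.02 0 0 0 0" --pt "0.08 0 0.04 0 0 0 0" --pt "0.08 0 0.04 0 0 0 0" --pt "0.08 0 0.04 0 0 0 0"

```text
time_s: 17.4
tcp_pos: [0.6258, -0.0078, 0.0752]
ee_rot: [[-0.966, 0.26, 0.007], [0.26, 0.966, -0.003], [-0.008, -0.001, -1.0]]
wrist_force: [4.8, -13.3, -2.2]
gripper_width: 0.183
```

```bash
python3 - <<'E'
from h import *
from station import r
import cv2
feel(r,5)
s=r.sense();d=r.capture("wrist");im=d["pixels"][:,:,::-1]; cv2.imwrite("pics/w11c.png",cv2.resize(im[150:310,240:400],None,fx=5,fy=3.75,interpolation=cv2.INTER_CUBIC))
np.savez("w11.npz",K=d["camera_matrix"],T=d["T_tool_cam"],R=s["ee_rot"],p=s["tcp_pos"])
E
```

```text
t 17.6 F dock [  8.1  -10.57  -1.94] TCP dock [53.9 -9.4 75.2] [-4.505, -1.827, -0.138] z [ 0.0071 -0.0028 -1.    ] g 0.182
```

View pics/w11c.png

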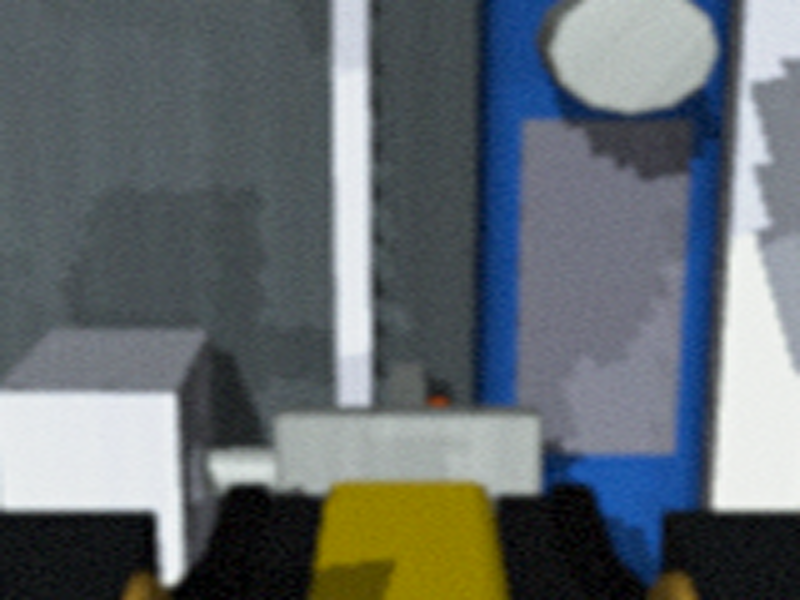

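```bash
python3 - <<'E'
from h import *
q=np.load("w11.npz"); T=np.eye(4);T[:3,:3]=q["R"];T[:3,3]=q["p"]; M=np.linalg.inv(T@q["T"])
def P(x,y,z): return ray(q["K"],M[:3,:3],M[:3,3],(240+x/5,150+y/3.75),z)
for n,x,y,z in [("rod tip",207,468,.026),("rod top edge",240,449,.026),("rod bot",240,489,.026),("cheek top front inner",175,389,.042),("stub",632,49,.058),("label far",600,455,.036),("cheek back of shade top",205,328,.006)]:
    print(n,w2d(P(x,y,z)))
q=np.load("w10.npz"); T=np.eye(4);T[:3,:3]=q["R"];T[:3,3]=q["p"]; M=np.linalg.inv(T@q["T"])
print(w2d(P(600,450,.036)))
E
```

```text
rod tip [ 60.3 -33.3  26. ]
rod top edge [ 57.1 -29.2  26. ]
rod bot [ 63.9 -29.4  26. ]
cheek top front inner [ 42.  -34.5  42. ]
stub [-7.3 11.7 58. ]
label far [54.4 12.6 36. ]
cheek back of shade top [ 42.6 -35.1   6. ]
[54.9 12.6 36. ]
```

play_rows --pt "0.04 0 0.01 0 0 0 0" --pt "0.08 0 0.02 0 0 0 0" --pt "0.08 0 0.02 0 0 0 0" --pt "0.08 0 0.02 0 0 0 0"

```text
time_s: 18.1
tcp_pos: [0.624, -0.0073, 0.075]
ee_rot: [[-0.966, 0.26, 0.007], [0.26, 0.966, -0.003], [-0.008, -0.001, -1.0]]
wrist_force: [5.1, -12.4, -0.0]
gripper_width: 0.187
```

```bash
python3 - <<'E'
from h import *
from station import r
import cv2
feel(r,5)
s=r.sense();d=r.capture("wrist");im=d["pixels"][:,:,::-1]; cv2.imwrite("pics/w12c.png",cv2.resize(im[150:310,240:400],None,fx=5,fy=3.75,interpolation=cv2.INTER_CUBIC))
np.savez("w12.npz",K=d["camera_matrix"],T=d["T_tool_cam"],R=s["ee_rot"],p=s["tcp_pos"])
E
```

```text
t 18.3 F dock [  7.98 -10.59  -0.58] TCP dock [52.  -9.4 75. ] [-4.432, -1.754, -0.216] z [ 0.0074 -0.0028 -1.    ] g 0.185
```

View pics/w12c.png

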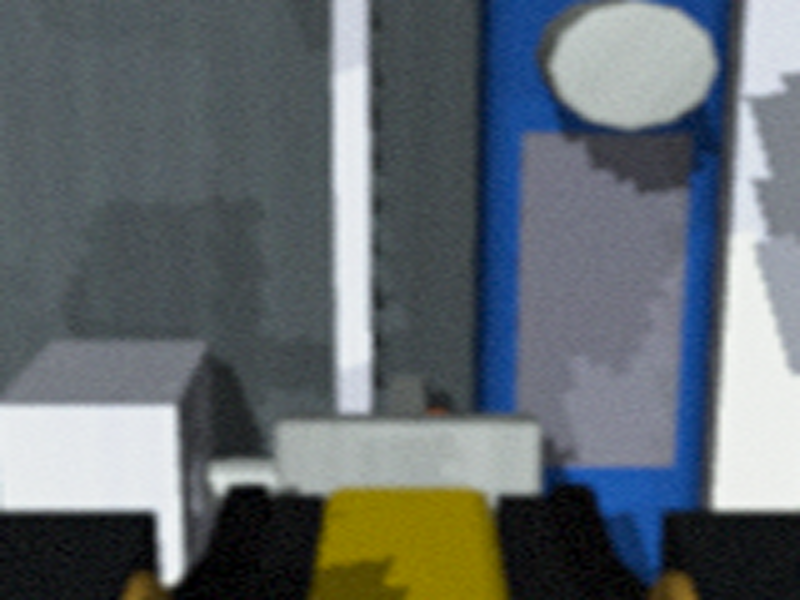

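```bash
python3 - <<'E'
from h import *
from station import r
import cv2
s=r.sense();d=r.capture("wrist");im=d["pixels"][:,:,::-1]; a=cv2.resize(im[240:300,260:310],None,fx=8,fy=8,interpolation=cv2.INTER_CUBIC)
d=r.capture("side"); b=cv2.resize(d["pixels"][220:280,280:325,::-1],None,fx=8,fy=8,interpolation=cv2.INTER_CUBIC)
o=np.hstack([a,b[:480,:360]]); o=cv2.convertScaleAbs(o,alpha=1.4,beta=20); cv2.imwrite("pics/z13.png",o)
q=np.load("w12.npz"); T=np.eye(4);T[:3,:3]=q["R"];T[:3,3]=q["p"]; M=np.linalg.inv(T@q["T"])
def P(x,y,z): return ray(q["K"],M[:3,:3],M[:3,3],(240+x/5,150+y/3.75),z)
for n,x,y,z in [("rod top edge",240,460,.026),("cheek",175,404,.042),("stub",632,64,.058),("label far",600,467,.036)]:
    print(n,w2d(P(x,y,z)))
E
```

```text
rod top edge [ 56.9 -29.2  26. ]
cheek [ 42.3 -34.6  42. ]
stub [-7.5 11.7 58. ]
label far [54.3 12.6 36. ]
```

View pics/z13.png

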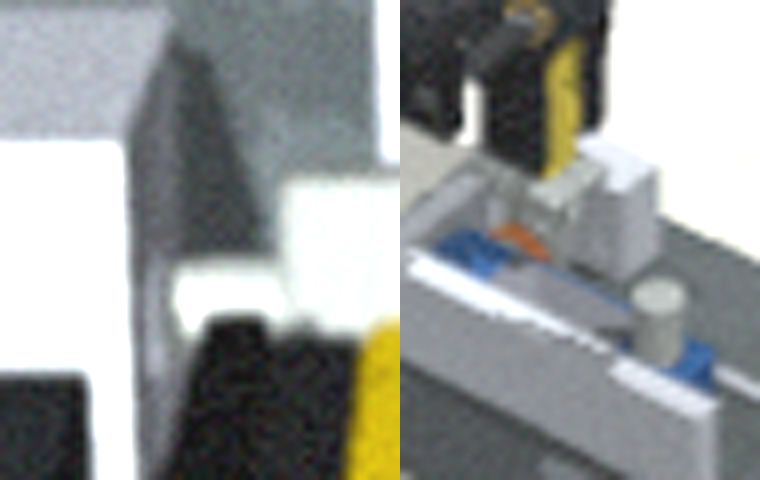

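The rod's end now shows clear of the cheek face. The link has crept about 2 mm, but friction has started turning the tool in the grip, because the collar drifts in the picture. I ease the press to about 9.5 N and lower the fork for a shorter lever.

play_rows --pt "-0.04 -0.02 0.06 0 0 0 0" --pt "-0.08 -0.04 0.12 0 0 0 0" --pt "-0.08 -0.04 0.18 0 0 0 0" --pt "-0.08 -0.04 0.2 0 0 0 0" --pt "-0.08 -0.04 0.2 0 0 0 0"

```text
time_s: 19.0
tcp_pos: [0.6244, -0.0083, 0.0709]
ee_rot: [[-0.966, 0.26, 0.005], [0.26, 0.966, -0.002], [-0.005, -0.001, -1.0]]
wrist_force: [-0.2, -10.3, 5.6]
gripper_width: 0.186
```

```bash
python3 -c "
from h import *
from station import r
feel(r,6)"
```

```text
t 19.25 F dock [ 2.9  -9.54  6.  ] TCP dock [ 52.6 -10.2  70.9] [-3.444, -0.282, -0.121] z [ 0.0051 -0.0025 -1.    ] g 0.182
```

play_rows --pt "0 0 -0.06 0 0 0 0" --pt "0 0 -0.1 0 0 0 0" --pt "0 0 -0.1 0 0 0 0"

```text
time_s: 19.6
tcp_pos: [0.6241, -0.0083, 0.0713]
ee_rot: [[-0.965, 0.261, 0.004], [0.261, 0.965, -0.002], [-0.004, -0.001, -1.0]]
wrist_force: [2.3, -11.1, -3.2]
gripper_width: 0.183
```

```bash
python3 -c "
from h import *
from station import r
feel(r,5)"
```

```text
t 19.8 F dock [ 6.19 -9.7  -2.68] TCP dock [ 52.4 -10.3  71.3] [-3.726, -1.187, -0.057] z [ 0.0039 -0.0021 -1.    ] g 0.178
```

play_rows --pt "0.04 0 0 0 0 0 0" --pt "0.08 0 0 0 0 0 0" --pt "0.12 0 0 0 0 0 0" --pt "0.12 0 0 0 0 0 0"

```text
time_s: 20.25
tcp_pos: [0.6217, -0.0075, 0.0715]
ee_rot: [[-0.965, 0.26, 0.005], [0.26, 0.965, -0.002], [-0.005, -0.001, -1.0]]
wrist_force: [3.7, -11.7, -3.3]
gripper_width: 0.185
```

```bash
python3 - <<'E'
from h import *
from station import r
import cv2
feel(r,4)
s=r.sense();d=r.capture("wrist");im=d["pixels"][:,:,::-1]; cv2.imwrite("pics/w14c.png",cv2.resize(im[150:310,240:400],None,fx=5,fy=3.75,interpolation=cv2.INTER_CUBIC))
np.savez("w14.npz",K=d["camera_matrix"],T=d["T_tool_cam"],R=s["ee_rot"],p=s["tcp_pos"])
E
```

```text
t 20.4 F dock [ 6.73 -9.57 -2.79] TCP dock [ 49.8 -10.2  71.5] [-3.867, -1.419, -0.145] z [ 0.005  -0.0021 -1.    ] g 0.183
```

View pics/w14c.png

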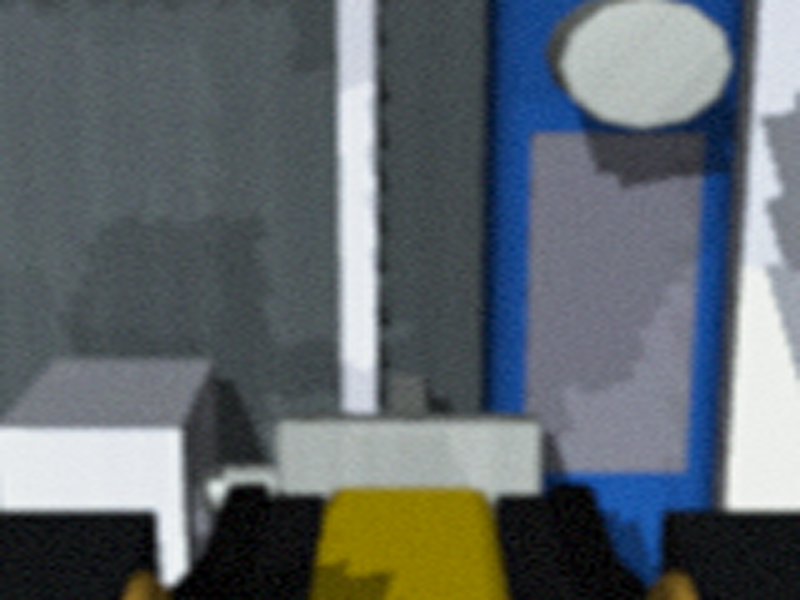

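The link now follows the tool: the stub stays at the same picture row while the cheek moves away, with a steady 6.7 N pull. Carrying on.

play_rows --pt "0.08 0 0 0 0 0 0" --pt "0.16 0 0 0 0 0 0" --pt "0.24 0 0 0 0 0 0" --pt "0.32 0 0 0 0 0 0" --pt "0.4 0 0 0 0 0 0" --pt "0.4 0 0 0 0 0 0"

```text
time_s: 21.1
tcp_pos: [0.6117, -0.0048, 0.0715]
ee_rot: [[-0.965, 0.26, 0.005], [0.26, 0.965, -0.002], [-0.005, -0.001, -1.0]]
wrist_force: [4.2, -11.4, -2.3]
gripper_width: 0.185
```

```bash
python3 -c "
from h import *
from station import r
feel(r,4)"
```

```text
t 21.25 F dock [ 6.1  -9.71 -2.06] TCP dock [ 39.5 -10.1  71.5] [-3.842, -1.294, -0.098] z [ 0.0044 -0.0021 -1.    ] g 0.184
```

play_rows --pt "0.1 0 0 0 0 0 0" --pt "0.2 0 0 0 0 0 0" --pt "0.3 0 0 0 0 0 0" --pt "0.4 0 0 0 0 0 0" --pt "0.5 0 0 0 0 0 0" --pt "0.6 0 0 0 0 0 0" --pt "0.7 0 0 0 0 0 0" --pt "0.8 0 0 0 0 0 0" --pt "0.8 0 0 0 0 0 0"

```text
time_s: 22.2
tcp_pos: [0.5922, 0.0006, 0.0715]
ee_rot: [[-0.966, 0.26, 0.004], [0.26, 0.966, -0.002], [-0.004, -0.001, -1.0]]
wrist_force: [3.3, -11.0, -1.5]
gripper_width: 0.179
```

```bash
python3 - <<'E'
from h import *
from station import r
import cv2
feel(r,3)
s=r.sense();d=r.capture("wrist");im=d["pixels"][:,:,::-1]; cv2.imwrite("pics/w15.png",im)
np.savez("w15.npz",K=d["camera_matrix"],T=d["T_tool_cam"],R=s["ee_rot"],p=s["tcp_pos"])
E
```

```text
t 22.3 F dock [ 6.28 -9.74 -1.76] TCP dock [ 19.3 -10.1  71.5] [-3.881, -1.223, -0.09] z [ 0.0038 -0.002  -1.    ] g 0.183
```

View pics/w15.png

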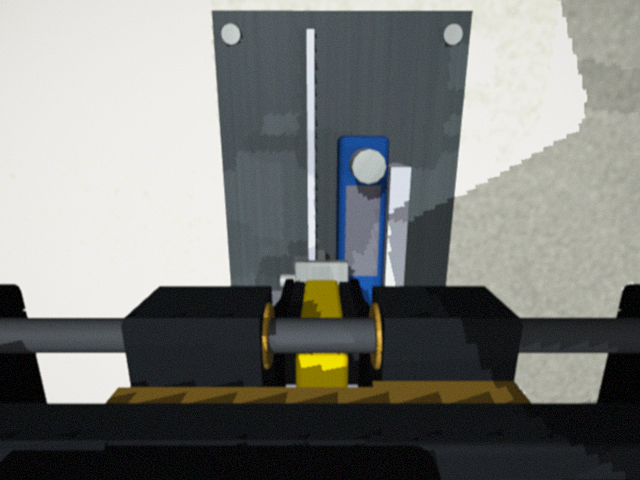

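```bash
python3 - <<'E'
from h import *
q=np.load("w15.npz"); T=np.eye(4);T[:3,:3]=q["R"];T[:3,3]=q["p"]; M=np.linalg.inv(T@q["T"])
for n,x,y,z in [("stub",369,166,.058),("link front top",363,137,.036),("plate front",340,11,.006),("fence front",400,165,.042)]:
    print(n,w2d(ray(q["K"],M[:3,:3],M[:3,3],(x,y),z)))
E
```

```text
stub [-40.9  11.8  58. ]
link front top [-53.7  11.   36. ]
plate front [-1.187e+02 -1.000e-01  6.000e+00]
fence front [-40.3  29.2  42. ]
```

play_rows --pt "0.1 0 0 0 0 0 0" --pt "0.2 0 0 0 0 0 0" --pt "0.3 0 0 0 0 0 0" --pt "0.4 0 0 0 0 0 0" --pt "0.5 0 0 0 0 0 0" --pt "0.56 0 0 0 0 0 0" --pt "0.56 0 0 0 0 0 0"

```text
time_s: 23.1
tcp_pos: [0.5787, 0.0043, 0.0715]
ee_rot: [[-0.966, 0.26, 0.004], [0.26, 0.966, -0.002], [-0.004, -0.001, -1.0]]
wrist_force: [4.5, -9.9, -2.5]
gripper_width: 0.183
```

```bash
python3 - <<'E'
from h import *
from station import r
import cv2
feel(r,3)
s=r.sense();d=r.capture("wrist");im=d["pixels"][:,:,::-1]; cv2.imwrite("pics/w16c.png",cv2.resize(im[100:320,220:460],None,fx=3.3,fy=2.7,interpolation=cv2.INTER_CUBIC))
np.savez("w16.npz",K=d["camera_matrix"],T=d["T_tool_cam"],R=s["ee_rot"],p=s["tcp_pos"])
d=r.capture("side"); cv2.imwrite("pics/s16.png",cv2.resize(d["pixels"][190:310,260:380,::-1],None,fx=5,fy=5,interpolation=cv2.INTER_CUBIC))
E
```

```text
t 23.2 F dock [ 6.47 -9.27 -2.49] TCP dock [  5.3 -10.   71.5] [-3.9, -1.305, -0.103] z [ 0.0039 -0.0019 -1.    ] g 0.18
```

View pics/w16c.png

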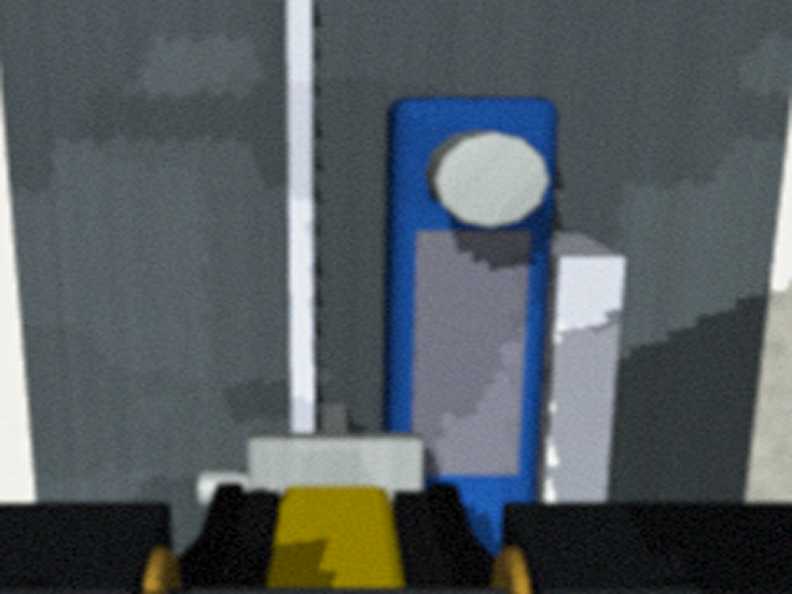

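View pics/s16.png

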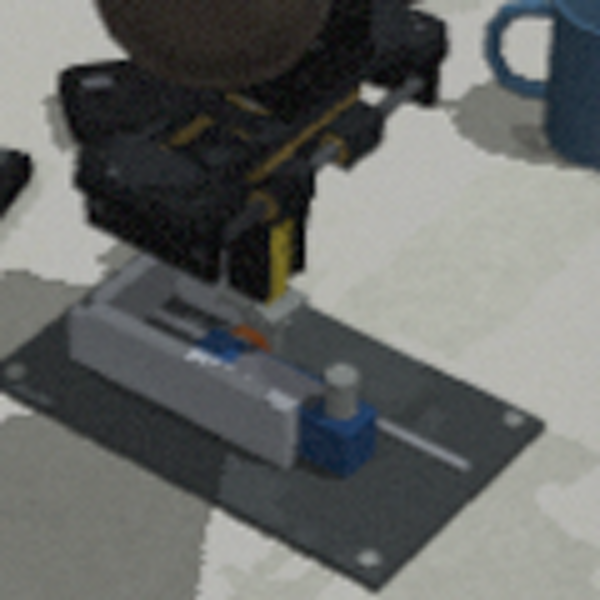

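The side and wrist views show the link upright with its rear about 10 mm in front of the cheek (link centre ≈ dock x −19). Backing the fork off.

play_rows --pt "-0.06 0 0 0 0 0 0" --pt "-0.06 -0.1 0 0 0 0 0" --pt "-0.08 -0.2 0 0 0 0 0" --pt "-0.1 -0.3 0 0 0 0 0" --pt "-0.12 -0.4 0 0 0 0 0" --pt "-0.12 -0.48 0 0 0 0 0" --pt "-0.12 -0.48 0 0 0 0 0"

```text
time_s: 24.05
tcp_pos: [0.5767, -0.0062, 0.0708]
ee_rot: [[-0.965, 0.261, 0.0], [0.261, 0.965, 0.001], [-0.0, 0.001, -1.0]]
wrist_force: [-0.4, -0.6, -1.2]
gripper_width: 0.183
```

```bash
python3 - <<'E'
from h import *
from station import r
import cv2
feel(r,4)
s=r.sense();d=r.capture("wrist");im=d["pixels"][:,:,::-1]; cv2.imwrite("pics/w17c.png",cv2.resize(im[100:320,220:460],None,fx=3.3,fy=2.7,interpolation=cv2.INTER_CUBIC))
np.savez("w17.npz",K=d["camera_matrix"],T=d["T_tool_cam"],R=s["ee_rot"],p=s["tcp_pos"])
E
```

```text
t 24.2 F dock [-0.16 -0.21 -1.2 ] TCP dock [  6.  -20.6  70.8] [-0.045, -0.102, 0.018] z [ 3.e-04  3.e-04 -1.e+00] g 0.182
```

View pics/w17c.png

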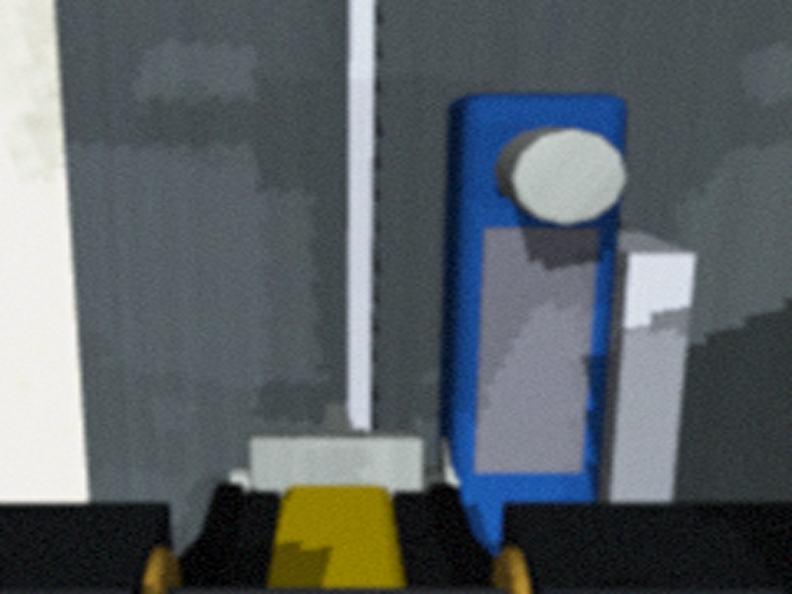

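Forces are back to zero and the fork stands off the flange. Lifting carefully.

play_rows --pt "0 0 -0.1 0 0 0 0" --pt "0 0 -0.3 0 0 0 0" --pt "0 0 -0.5 0 0 0 0" --pt "0 0 -0.5 0 0 0 0"

```text
time_s: 24.7
tcp_pos: [0.5772, -0.0064, 0.0844]
ee_rot: [[-0.965, 0.26, 0.002], [0.26, 0.965, 0.0], [-0.002, 0.001, -1.0]]
wrist_force: [0.6, -1.0, -2.6]
gripper_width: 0.18
```

```bash
python3 -c "
from h import *
from station import r
feel(r,2)"
```

```text
t 24.75 F dock [ 0.33 -0.28 -1.82] TCP dock [  6.4 -20.8  84.2] [-0.031, 0.005, 0.039] z [ 1.2e-03  3.0e-04 -1.0e+00] g 0.179
```

play_rows --pt "0 0 -0.3 0 0 0 0" --pt "0 0 -0.6 0 0 0 0" --pt "0 0 -1.2 0 0 0 0" --pt "0 0 -2.2 0 0 0 0" --pt "0 0 -3.4 0 0 0 0" --pt "0 0 -4.6 0 0 0 0" --pt "0 0 -5 0 0 0 0" --pt "0 0 -5 0 0 0 0"

```text
time_s: 25.6
tcp_pos: [0.5773, -0.0063, 0.2101]
ee_rot: [[-0.965, 0.261, 0.004], [0.261, 0.965, 0.001], [-0.003, 0.002, -1.0]]
wrist_force: [-0.4, -0.0, -1.5]
gripper_width: 0.182
```

```bash
python3 - <<'E'
from h import *
from station import r
import cv2
feel(r,2)
s=r.sense();d=r.capture("wrist");im=d["pixels"][:,:,::-1]; cv2.imwrite("pics/w18.png",im)
np.savez("w18.npz",K=d["camera_matrix"],T=d["T_tool_cam"],R=s["ee_rot"],p=s["tcp_pos"])
d=r.capture("side"); cv2.imwrite("pics/s18f.png",d["pixels"][:,:,::-1]); cv2.imwrite("pics/s18.png",cv2.resize(d["pixels"][130:310,230:410,::-1],None,fx=4,fy=3.3,interpolation=cv2.INTER_CUBIC))
E
```

```text
t 25.65 F dock [-0.93 -0.17 -1.96] TCP dock [  6.1 -20.8 209.1] [-0.028, 0.034, 0.011] z [ 1.e-04  8.e-04 -1.e+00] g 0.182
```

View pics/w18.png

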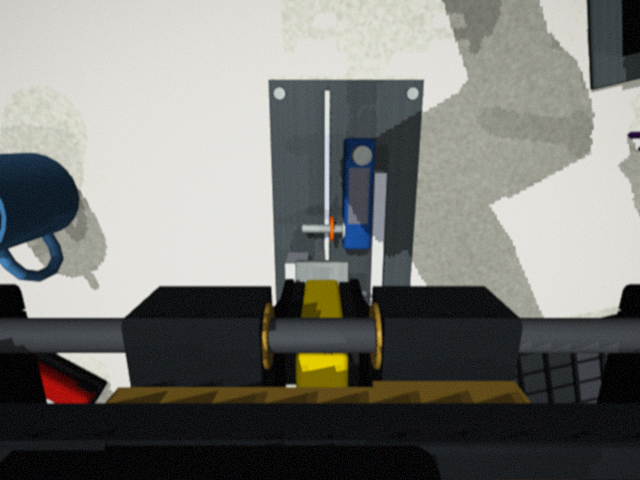

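View pics/s18.png

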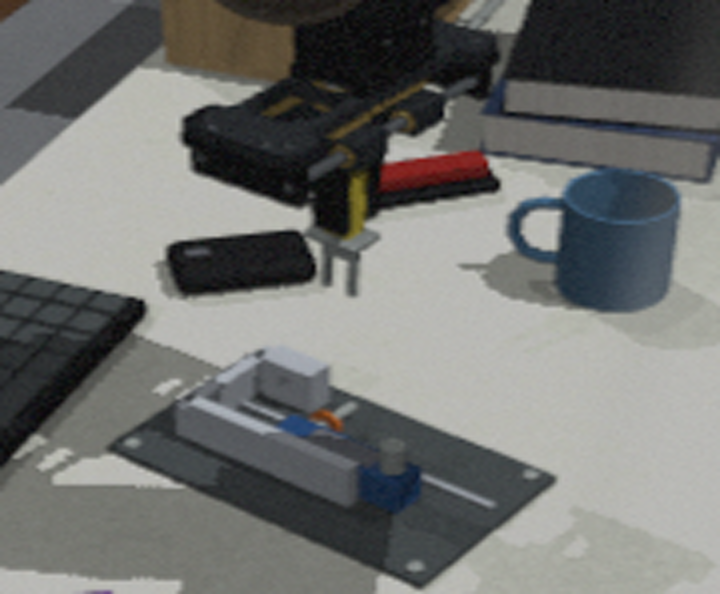

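The link is out, upright, and its bar has sprung out again. Now I measure the tool's tilt in the grip.

```bash
python3 - <<'E'
import cv2,numpy as np
a=cv2.imread("pics/s18f.png")[175:225,295:335]; a=cv2.resize(a,None,fx=12,fy=12,interpolation=cv2.INTER_CUBIC); 
cv2.imwrite("pics/s18z.png",a)
b=cv2.imread("pics/w18.png")[245:310,280:365]; cv2.imwrite("pics/w18z.png",cv2.resize(b,None,fx=9,fy=9,interpolation=cv2.INTER_CUBIC))
E
```

```text
(no output)
```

View pics/s18z.png

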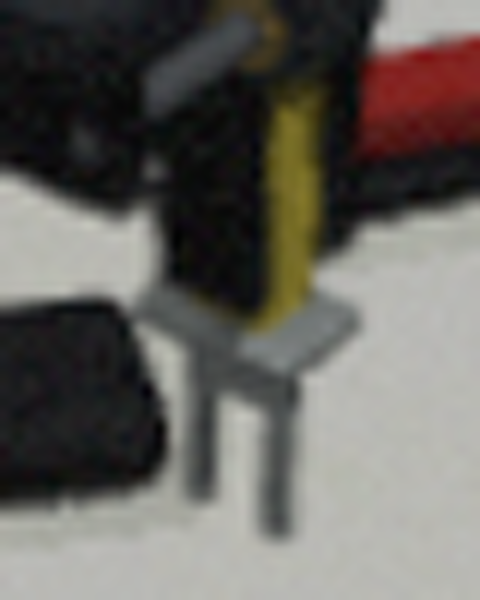

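View pics/w18z.png

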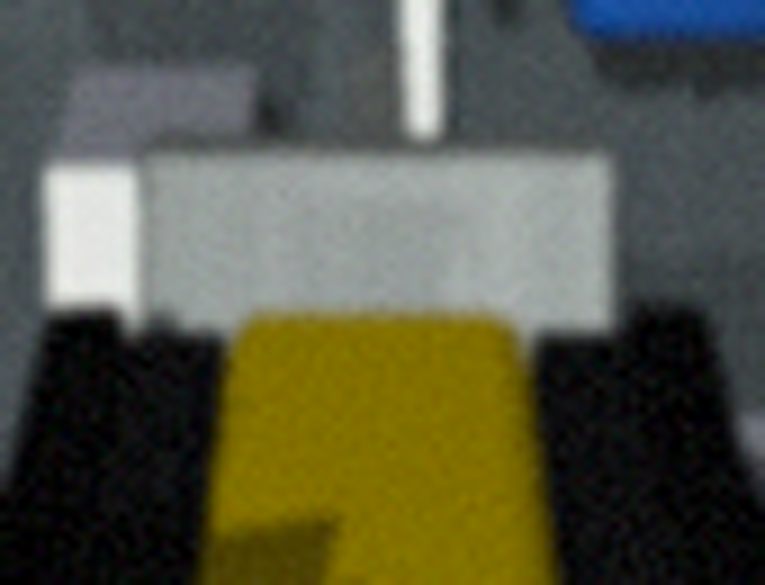

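```bash
python3 - <<'E'
import cv2
a=cv2.imread("pics/s5.png")[150:270,200:310]; cv2.imwrite("pics/s5z.png",cv2.resize(a,None,fx=5,fy=5,interpolation=cv2.INTER_CUBIC))
E
```

```text
(no output)
```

View pics/s5z.png

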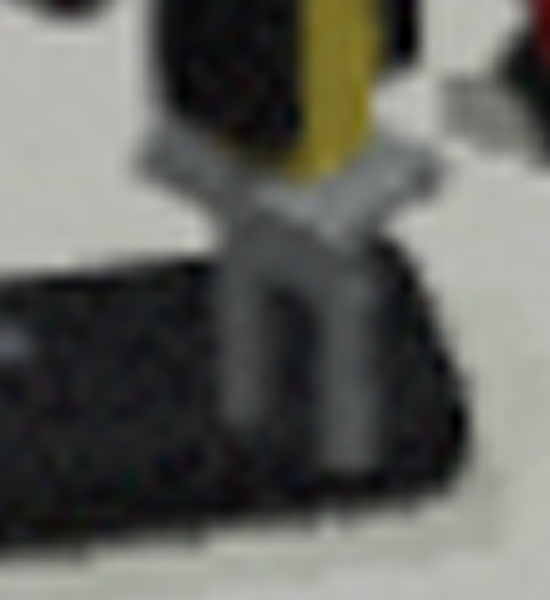

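```bash
cat > fit.py <<'E'
from h import *
from scipy.optimize import least_squares
from scipy.spatial.transform import Rotation as Ro
SK=np.array([[565.7945,0,318.8364],[0,565.7945,243.2949],[0,0,1]])
SR=np.array([[-0.9288522093626982,-0.3704001037425767,0.006110344468441257],[-0.23778239841429458,0.5834765595345791,-0.7765401699062559],[0.2840653167255379,-0.7227439848391543,-0.630038116475853]])
St=np.array([0.5235859807702923,0.1953378251671412,1.2405051755591907])
# tool points in tool mm (tool z up), placed in gripper: tool x=+tcp x, z_tcp = 60.5 - z_tool
def place(q,pt):  # q: x off mm, z slip mm, theta deg about tcp y through grasp, roll about x
    g=np.array([0,0,-18.7]); v=np.array([pt[0],pt[1]*1.0,60.5-pt[2]])-g
    v=Ro.from_euler("yx",[q[2],q[3]],degrees=True).apply(v)
    return (v+g+np.array([q[0],0,q[1]]))/1e3
def fit(R,p,side,wr,K,Tc,bias=(0,0)):
    Mi=np.linalg.inv(Tc)
    def res(q):
        o=[]
        for pt,uv in side: o+=list((proj(SK,SR,St,R@place(q,pt)+p)-uv-q[4:6])*1.0)
        for pt,uv in wr: 
            c=Mi@np.r_[place(q,pt),1]; pp=K@c[:3]; e=(pp[:2]/pp[2]-uv)
            o+=[e[0]*1.,e[1]*1.]
        return np.r_[o,(q[4:6]-bias)/1.5,q[1]/2,q[3]/2]
    s=least_squares(res,np.zeros(6)); return s.x.round(2),s.fun.round(1)
E
python3 - <<'E'
from fit import *
f5=lambda x,y:np.array([220+(200+x/5)/3.3,140+(150+y/5)/3.3])
f18=lambda x,y:np.array([295+x/12,175+y/12])
a=np.radians(74.97);y=np.array([np.cos(a),np.sin(a),0]);z=np.array([0,0,-1.]);R5=np.column_stack([np.cross(y,z),y,z])
ft,rt,c1,c2=(9.25,0,0),(-9.25,0,0),None,None
# collar side extremes: find by projection: use corners
q=np.load("w5.npz")
for cz in (45,51):
  for cx in (-18,18):
    for cy in (-13,13):
      print((cx,cy,cz),((proj(SK,SR,St,R5@place(np.zeros(6),(cx,cy,cz))+np.array([.6277,-.023,.1996]))-[220+200/3.3,140+150/3.3])*16.5).round(0))
side=[(ft,f5(350,470)),(rt,f5(240,425))]
wr=[((18,-13,45),np.array([240+280/5,256.3])),((18,13,45),np.array([240+545/5,256.3])),((10,0,51),np.array([321.5,275.9]))]
r5=fit(R5,np.array([.6277,-.023,.1996]),side,wr,q["K"],q["T"]); print(r5)
q=np.load("w18.npz")
side=[(ft,f18(277,535)),(rt,f18(200,498))]
wr=[((18,-13,45),np.array([295.9,261.7])),((18,13,45),np.array([348.1,261.7])),((10,0,51),np.array([321.5,280]))]
print(fit(q["R"],q["p"],side,wr,q["K"],q["T"],r5[0][4:6]))
E
```

```text
(-18, -13, 45) [236.  90.]
(-18, 13, 45) [121. 172.]
(18, -13, 45) [435. 176.]
(18, 13, 45) [321. 260.]
(-18, -13, 51) [235.  55.]
(-18, 13, 51) [120. 136.]
(18, -13, 51) [435. 141.]
(18, 13, 51) [321. 224.]
(array([-3.74,  0.16,  4.14, -0.8 , -0.24, -0.34]), array([-0.3, -0.3,  0.2,  0.1, -0.2, -0.2, -0.4, -0. ,  0.5,  0.2, -0.2,
       -0.2,  0.1, -0.4]))
(array([-4.33,  0.29, -0.29, -0.47, -0.93, -0.56]), array([-0.2, -0.2, -0.1,  0.1, -0.2, -0.5, -0.2, -0.3,  0.2,  0.7, -0.5,
       -0.1,  0.1, -0.2]))
```

The fit says the tool has turned −4.4° about the jaw axis in the grip, tips away from the robot, with 0.6 mm of slip. I compensate by turning the wrist +4.4° about tool y.

```bash
cat >> h.py <<'E'
def go2(s,p,yaw,tilt):
    from scipy.spatial.transform import Rotation as Ro
    R=s["ee_rot"]
    a=np.radians(yaw); y=np.array([np.cos(a),np.sin(a),0]); z=np.array([0,0,-1.]); x=np.cross(y,z)
    Rt=np.column_stack([x,y,z])@Ro.from_euler("y",tilt,degrees=True).as_matrix()
    w=Ro.from_matrix(R.T@Rt).as_rotvec(degrees=True)
    return np.round(np.r_[R.T@(np.array(p)-s["tcp_pos"])/.025, w/5],3).tolist()
E
python3 - <<'E'
from h import *
from station import r
s=r.sense(); print(brief(s)); print(go2(s,[.4812,.3036,.205],88,4.4))
E
```

```text
{'t': 25.8, 'p': [575.47, -6.65, 206.29], 'yaw': 74.88, 'z': [-0.0038, -0.0004, -1.0], 'f': [-0.81, 0.53, -1.03], 'm': [-0.065, -0.021, -0.016], 'g': 0.184}
[6.877, 10.997, 0.06, 0.089, 0.834, -2.622]
```

play_rows --pt "0.4 0.7 0 0 0.1 -0.2 0" --pt "1.2 2 0 0.02 0.2 -0.6 0" --pt "2.2 3.6 0 0.04 0.4 -1 0" --pt "3.2 5.2 0 0.06 0.6 -1.5 0" --pt "4.2 6.8 0 0.1 0.8 -2 0" --pt "5.2 8.4 0 0.1 0.87 -2.4 0" --pt "6.1 9.8 0 0.1 0.87 -2.6 0" --pt "6.6 10.6 0 0.1 0.87 -2.62 0" --pt "6.86 11 0 0.1 0.87 -2.62 0" --pt "6.86 11 0 0.1 0.87 -2.62 0" --pt "6.86 11 0 0.1 0.87 -2.62 0"

```text
time_s: 26.9
tcp_pos: [0.4827, 0.3027, 0.2076]
ee_rot: [[-0.996, 0.035, -0.077], [0.035, 0.999, 0.001], [0.077, -0.001, -0.997]]
wrist_force: [0.6, -0.5, -1.3]
gripper_width: 0.183
```

```bash
python3 - <<'E'
from h import *
from station import r
import cv2
r.capture("top")
s=r.sense(); d=r.capture("wrist"); cv2.imwrite("pics/w19.png",d["pixels"][:,:,::-1])
np.savez("w19.npz",K=d["camera_matrix"],T=d["T_tool_cam"],R=s["ee_rot"],p=s["tcp_pos"])
print(brief(s)); print(go2(s,[.4812,.3036,.0676],88,4.4))
d=r.capture("side"); cv2.imwrite("pics/s19.png",cv2.resize(d["pixels"][230:390,240:360,::-1],None,fx=5,fy=3.7,interpolation=cv2.INTER_CUBIC))
np.savez("s19.npz",im=d["pixels"])
E
```

```text
{'t': 26.95, 'p': [482.85, 302.36, 207.84], 'yaw': 87.93, 'z': [-0.0769, 0.0017, -0.997], 'f': [-0.14, 1.06, -1.08], 'm': [-0.082, -0.21, 0.002], 'g': 0.182}
[-0.364, 0.053, 5.598, -0.011, -0.002, -0.014]
```

View pics/s19.png

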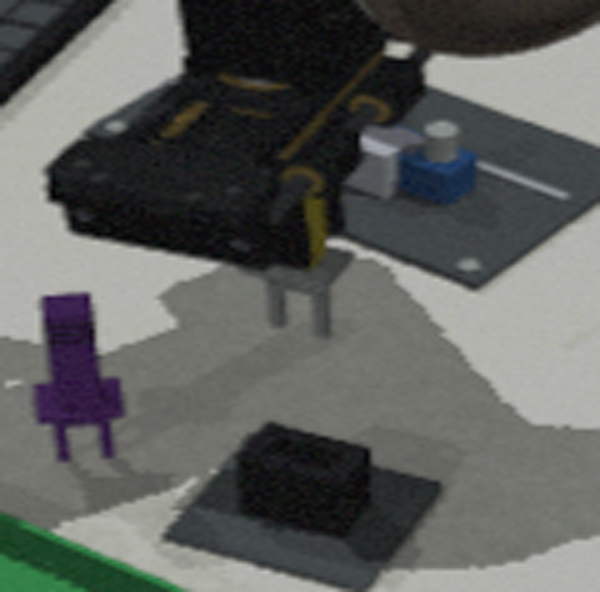

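View pics/w19.png

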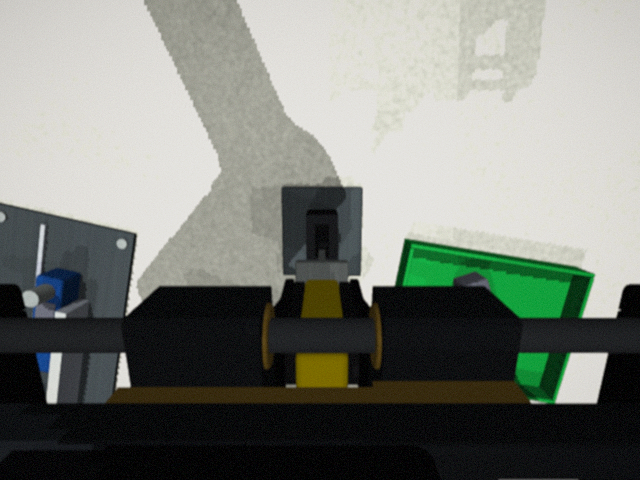

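```bash
python3 - <<'E'
from h import *
from station import r
s=r.sense(); print(brief(s)); print(go2(s,[.4812,.3036,.128],88,4.4))
E
```

```text
{'t': 27.05, 'p': [483.05, 302.33, 208.24], 'yaw': 87.9, 'z': [-0.0763, 0.0024, -0.9971], 'f': [1.06, 0.86, -1.09], 'm': [-0.026, -0.22, 0.01], 'g': 0.182}
[-0.17, 0.049, 3.206, -0.003, 0.004, -0.02]
```

play_rows --pt "-0.05 0.05 0.8 0 0 0 0" --pt "-0.1 0.05 1.8 0 0 0 0" --pt "-0.15 0.05 2.7 0 0 0 0" --pt "-0.17 0.05 3.2 0 0 0 0" --pt "-0.17 0.05 3.2 0 0 0 0" --pt "-0.17 0.05 3.2 0 0 0 0" --pt "-0.17 0.05 3.2 0 0 0 0"

```text
time_s: 27.75
tcp_pos: [0.4817, 0.3054, 0.1296]
ee_rot: [[-0.997, 0.035, -0.074], [0.035, 0.999, 0.004], [0.074, 0.002, -0.997]]
wrist_force: [0.2, 0.4, -1.0]
gripper_width: 0.181
```

```bash
python3 - <<'E'
from h import *
from fit import SK,SR,St
from station import r
import cv2
s=r.sense(); d=r.capture("wrist"); cv2.imwrite("pics/w20.png",cv2.resize(d["pixels"][190:310,240:400,::-1],None,fx=5,fy=5,interpolation=cv2.INTER_CUBIC))
np.savez("w20.npz",K=d["camera_matrix"],T=d["T_tool_cam"],R=s["ee_rot"],p=s["tcp_pos"])
print(brief(s))
d=r.capture("side"); cv2.imwrite("pics/s20f.png",d["pixels"][:,:,::-1]); cv2.imwrite("pics/s20.png",cv2.resize(d["pixels"][300:370,270:330,::-1],None,fx=10,fy=8.5,interpolation=cv2.INTER_CUBIC))
# expected tine tips if tool vertical at stand centre with tips z=.0675
a=np.radians(-2.03)
for x in (9.25,-9.25):
    for z in (.0675,.09):
        p=np.array([.4833+np.cos(a)*x/1e3,.3030+np.sin(a)*x/1e3,z]); uv=proj(SK,SR,St,p); print("exp",x,z,uv.round(1),((uv-[270,300])*[10,8.5]).round(0))
E
```

```text
{'t': 27.75, 'p': [481.72, 305.41, 129.63], 'yaw': 88.0, 'z': [-0.0739, 0.0044, -0.9973], 'f': [0.22, 0.36, -1.02], 'm': [-0.012, -0.181, 0.006], 'g': 0.181}
exp 9.25 0.0675 [295.8 345.6] [258. 388.]
exp 9.25 0.09 [295.6 338. ] [256. 323.]
exp -9.25 0.0675 [304.3 348.6] [343. 413.]
exp -9.25 0.09 [304.1 340.9] [341. 348.]
```

View pics/s20.png

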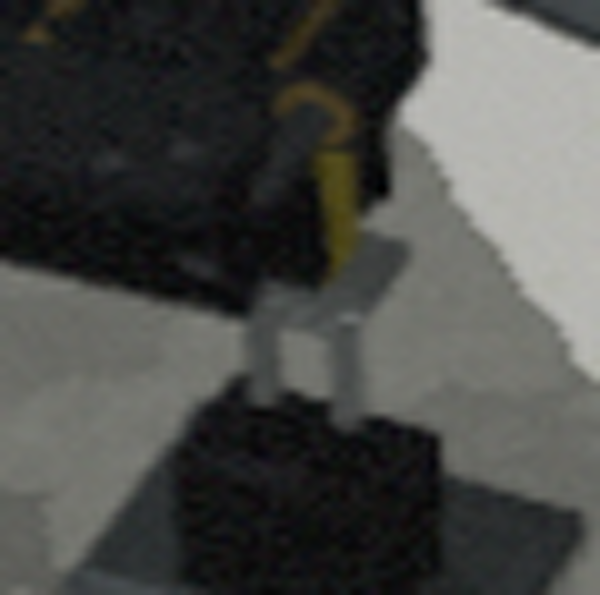

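View pics/w20.png

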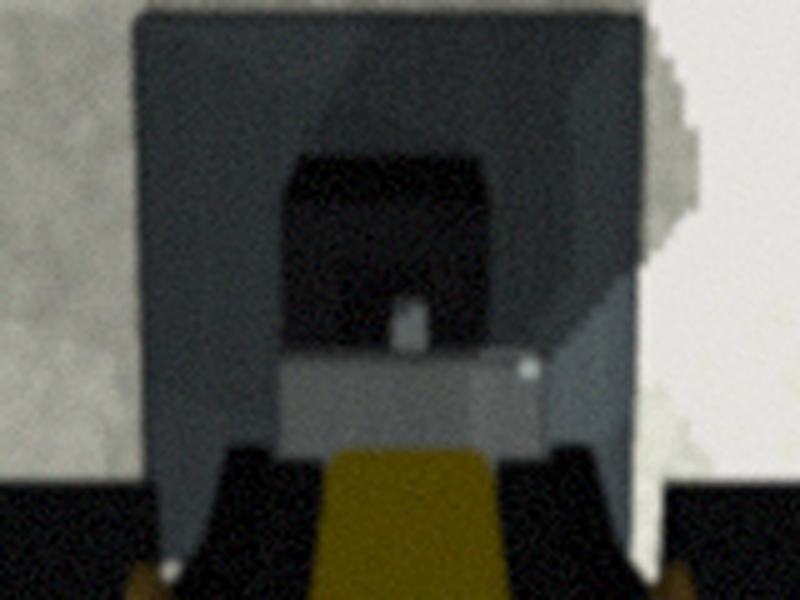

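The wrist view shows the tine (u≈322) about 2.7 mm to the +y side of the stand block's centre (u≈317), so I shift −y before lowering. Tilt and x agree with what the side view predicts.

```bash
python3 - <<'E'
from h import *
from station import r
s=r.sense(); print(brief(s)); print(go2(s,[.4814,.3027,.128],88,4.4), go2(s,[.4814,.3027,.100],88,4.4))
E
```

```text
{'t': 27.85, 'p': [481.42, 305.41, 129.44], 'yaw': 88.01, 'z': [-0.0743, 0.0043, -0.9972], 'f': [-0.32, -0.5, -2.03], 'm': [-0.04, -0.221, -0.065], 'g': 0.183}
[-0.007, -0.108, 0.057, 0.02, 0.026, 0.003] [-0.091, -0.11, 1.174, 0.02, 0.026, 0.003]
```

play_rows --pt "0 -0.11 0.05 0.02 0.026 0 0" --pt "0 -0.11 0.05 0.02 0.026 0 0" --pt "0 -0.11 0.05 0.02 0.026 0 0" --pt "-0.02 -0.11 0.3 0.02 0.026 0 0" --pt "-0.04 -0.11 0.5 0.02 0.026 0 0" --pt "-0.06 -0.11 0.7 0.02 0.026 0 0" --pt "-0.06 -0.11 0.8 0.02 0.026 0 0" --pt "-0.06 -0.11 0.8 0.02 0.026 0 0"

```text
time_s: 28.65
tcp_pos: [0.4806, 0.3021, 0.1075]
ee_rot: [[-0.996, 0.035, -0.079], [0.035, 0.999, 0.0], [0.079, -0.003, -0.997]]
wrist_force: [0.3, -1.2, -0.7]
gripper_width: 0.18
```

```bash
python3 - <<'E'
from h import *
from station import r
import cv2
s=r.sense(); d=r.capture("wrist"); cv2.imwrite("pics/w21.png",cv2.resize(d["pixels"][190:310,240:400,::-1],None,fx=5,fy=5,interpolation=cv2.INTER_CUBIC))
print(brief(s)); print(go2(s,[.4814,.3027,.085],88,4.4),go2(s,[.4814,.3027,.068],88,4.4))
d=r.capture("side"); cv2.imwrite("pics/s21.png",cv2.resize(d["pixels"][300:370,270:330,::-1],None,fx=10,fy=8.5,interpolation=cv2.INTER_CUBIC))
print(brief(r.sense()))
E
```

```text
{'t': 28.65, 'p': [480.59, 302.07, 107.49], 'yaw': 88.02, 'z': [-0.0791, 0.0002, -0.9969], 'f': [0.26, -1.2, -0.7], 'm': [-0.033, -0.209, -0.022], 'g': 0.18}
[-0.103, 0.029, 0.894, -0.029, -0.027, 0.001] [-0.156, 0.03, 1.572, -0.029, -0.027, 0.001]
{'t': 28.75, 'p': [480.7, 302.2, 108.07], 'yaw': 88.02, 'z': [-0.0786, 0.0007, -0.9969], 'f': [-0.49, 0.18, -1.37], 'm': [-0.043, -0.212, 0.002], 'g': 0.183}
```

View pics/s21.png

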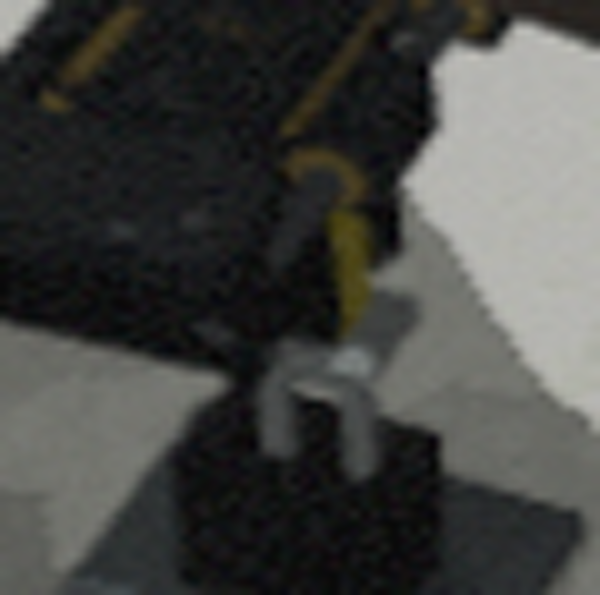

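View pics/w21.png

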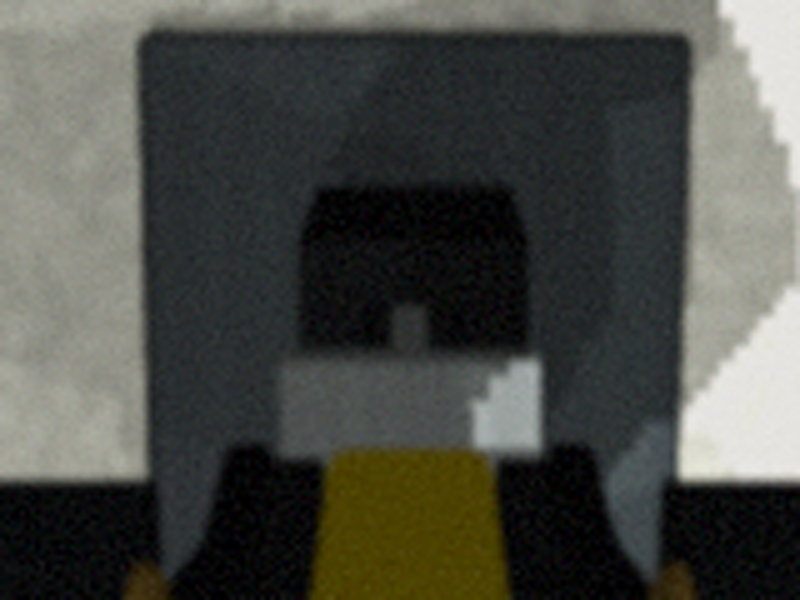

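```bash
python3 - <<'E'
from h import *
from fit import SK,SR,St
a=np.radians(-2.03); c=np.cos(a); s=np.sin(a)
def W(x,y,z): return np.array([.484+(c*x-s*y)/1e3,.3025+(s*x+c*y)/1e3,z])
for n,x,y,z in [("pocket +y edge at rear tine",9.25,6,.052),("front",-9.25,6,.052),("pocket -y edge",9.25,-6,.052),("tip z47 rear",9.25,0,.047),("tip front",-9.25,0,.047),("block corner",23,14,.052),("block corner2",-23,14,.052),("b3",-23,-14,.052)]:
    uv=proj(SK,SR,St,W(x,y,z)); print(n,((uv-[270,300])*[10,8.5]).round(0))
E
```

```text
pocket +y edge at rear tine [244. 447.]
front [328. 473.]
pocket -y edge [270. 411.]
tip z47 rear [258. 443.]
tip front [341. 468.]
block corner [164. 453.]
block corner2 [375. 517.]
b3 [433. 430.]
```

The tines line up in y (tine u 322, block centre 323). The side view puts the tool about 2 mm short in x, so I shift +x and lower further while feeling.

```bash
python3 - <<'E'
from h import *
from station import r
s=r.sense(); print(brief(s)); print(go2(s,[.4826,.3026,.107],88,4.4),go2(s,[.4826,.3026,.085],88,4.4))
E
```

```text
{'t': 28.75, 'p': [480.7, 302.2, 108.07], 'yaw': 88.02, 'z': [-0.0786, 0.0007, -0.9969], 'f': [-0.49, 0.18, -1.37], 'm': [-0.043, -0.212, 0.002], 'g': 0.183}
[-0.079, 0.019, 0.037, -0.023, -0.022, 0.002] [-0.148, 0.021, 0.914, -0.023, -0.022, 0.002]
```

play_rows --pt "-0.04 0.02 0 0 0 0 0" --pt "-0.08 0.02 0 0 0 0 0" --pt "-0.08 0.02 0 0 0 0 0" --pt "-0.1 0.02 0.25 0 0 0 0" --pt "-0.12 0.02 0.5 0 0 0 0" --pt "-0.14 0.02 0.75 0 0 0 0" --pt "-0.15 0.02 0.95 0 0 0 0" --pt "-0.15 0.02 0.95 0 0 0 0" --pt "-0.15 0.02 0.95 0 0 0 0"

```text
time_s: 29.65
tcp_pos: [0.4826, 0.3026, 0.084]
ee_rot: [[-0.996, 0.035, -0.079], [0.035, 0.999, 0.001], [0.079, -0.002, -0.997]]
wrist_force: [0.1, 1.1, -1.2]
gripper_width: 0.179
```

```bash
python3 - <<'E'
from h import *
from station import r
import cv2
s=r.sense(); d=r.capture("wrist"); cv2.imwrite("pics/w22.png",cv2.resize(d["pixels"][190:310,240:400,::-1],None,fx=5,fy=5,interpolation=cv2.INTER_CUBIC))
print(brief(s))
d=r.capture("side"); cv2.imwrite("pics/s22.png",cv2.resize(d["pixels"][300:370,270:330,::-1],None,fx=10,fy=8.5,interpolation=cv2.INTER_CUBIC))
s=r.sense();print(brief(s)); print(go2(s,[.4826,.3026,.068],88,4.4))
E
```

```text
{'t': 29.65, 'p': [482.62, 302.6, 83.99], 'yaw': 88.02, 'z': [-0.0786, 0.0006, -0.9969], 'f': [0.14, 1.1, -1.22], 'm': [-0.016, -0.212, 0.013], 'g': 0.179}
{'t': 29.75, 'p': [482.81, 302.77, 84.41], 'yaw': 88.02, 'z': [-0.078, 0.0013, -0.997], 'f': [0.32, 0.36, -1.84], 'm': [-0.035, -0.176, -0.043], 'g': 0.18}
[-0.043, -0.006, 0.655, -0.016, -0.014, 0.003]
```

View pics/s22.png

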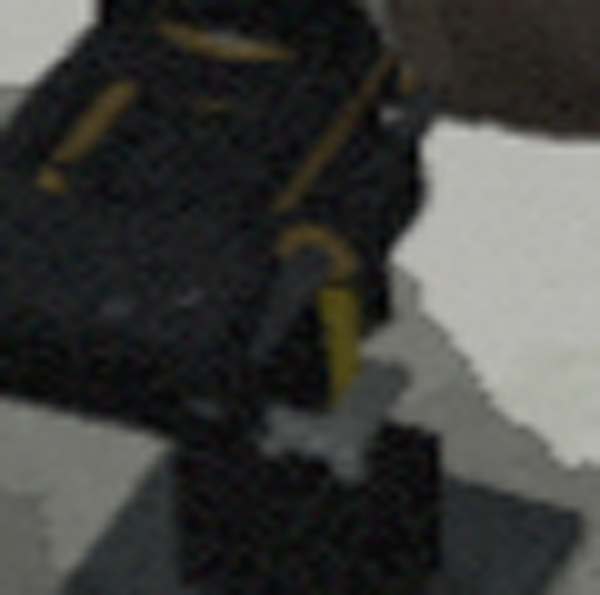

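The tines are 28 mm into the pocket with no contact force. Lowering to the collar.

play_rows --pt "-0.01 0 0.12 0 0 0 0" --pt "-0.02 0 0.26 0 0 0 0" --pt "-0.03 0 0.4 0 0 0 0" --pt "-0.04 0 0.5 0 0 0 0" --pt "-0.04 0 0.58 0 0 0 0" --pt "-0.04 0 0.6 0 0 0 0" --pt "-0.04 0 0.6 0 0 0 0"

```text
time_s: 30.45
tcp_pos: [0.4824, 0.3026, 0.069]
ee_rot: [[-0.996, 0.035, -0.079], [0.035, 0.999, 0.001], [0.079, -0.002, -0.997]]
wrist_force: [-0.3, 1.1, -0.4]
gripper_width: 0.186
```

```bash
python3 - <<'E'
from h import *
from station import r
feel(r,3); s=r.sense(); print(brief(s))
E
```

```text
t 30.55 F dock [ 0.07  0.47 -0.79] TCP dock [-165.3  253.    69.2] [-0.078, -0.199, -0.028] z [-0.0783  0.0011 -0.9969] g 0.185
{'t': 30.6, 'p': [482.5, 302.66, 69.31], 'yaw': 88.01, 'z': [-0.0782, 0.0012, -0.9969], 'f': [-0.06, -0.3, -1.36], 'm': [-0.052, -0.112, 0.001], 'g': 0.183}
```

Down in 1 mm steps until Fz rises.

play_rows --pt "0 0 0.04 0 0 0 0" --pt "0 0 0.04 0 0 0 0" --pt "0 0 0.08 0 0 0 0" --pt "0 0 0.08 0 0 0 0"

```text
time_s: 31.0
tcp_pos: [0.4825, 0.3027, 0.0682]
ee_rot: [[-0.996, 0.034, -0.078], [0.034, 0.999, 0.001], [0.078, -0.001, -0.997]]
wrist_force: [-1.7, -0.1, 5.0]
gripper_width: 0.181
```

```bash
python3 - <<'E'
from h import *
from station import r
feel(r,4); s=r.sense(); print(brief(s))
E
```

```text
t 31.15 F dock [-1.1  -0.99  5.61] TCP dock [-165.3  253.2   68.2] [-0.22, 0.414, 0.031] z [-0.0777  0.0013 -0.997 ] g 0.185
{'t': 31.2, 'p': [482.48, 302.69, 68.17], 'yaw': 88.04, 'z': [-0.0777, 0.0013, -0.997], 'f': [-1.88, -0.75, 6.03], 'm': [-0.202, 0.432, -0.015], 'g': 0.183}
```

Fz rose by 7 N at the expected seating height, so the collar is on the block. Opening.

play_rows --pt "0 0 -0.02 0 0 0 20" --pt "0 0 -0.02 0 0 0 24" --pt "0 0 -0.02 0 0 0 30" --pt "0 0 -0.02 0 0 0 60" --pt "0 0 -0.02 0 0 0 80" --pt "0 0 -0.02 0 0 0 80" --pt "0 0 -0.02 0 0 0 80" --pt "0 0 -0.02 0 0 0 80"

```text
time_s: 32.0
tcp_pos: [0.4823, 0.3026, 0.0677]
ee_rot: [[-0.996, 0.035, -0.078], [0.035, 0.999, 0.001], [0.078, -0.002, -0.997]]
wrist_force: [-0.5, 0.0, -1.2]
gripper_width: 0.717
```

```bash
python3 - <<'E'
from h import *
from station import r
import cv2
s=r.sense(); print(brief(s)); print(go2(s,[.476,.3027,.068],88,4.4),go2(s,[s["tcp_pos"][0],.3027,.2],88,0))
d=r.capture("wrist"); cv2.imwrite("pics/w23.png",d["pixels"][:,:,::-1])
E
```

```text
{'t': 32.0, 'p': [482.31, 302.56, 67.66], 'yaw': 88.01, 'z': [-0.0784, 0.001, -0.9969], 'f': [-0.5, 0.0, -1.19], 'm': [-0.021, -0.147, 0.001], 'g': 0.717}
[0.253, -0.003, 0.006, -0.02, -0.02, 0.0] [0.415, -0.004, -5.277, -0.02, -0.9, 0.001]
```

View pics/w23.png

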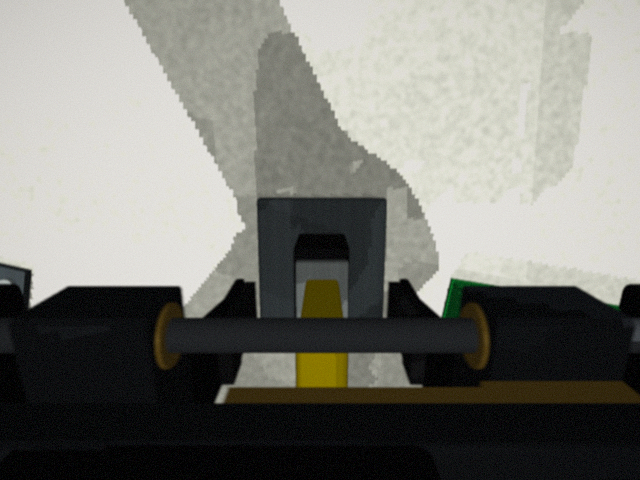

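Jaws are clear on both sides of the handle. Lifting straight up.

play_rows --pt "0.04 0 -0.5 0 0 0 87" --pt "0.12 0 -1.5 0 0 0 87" --pt "0.22 0 -2.8 0 0 0 87" --pt "0.32 0 -4.2 0 0 0 87" --pt "0.41 0 -5.5 0 0 0 87" --pt "0.5 0 -6.5 0 -0.4 0 87" --pt "0.55 0 -7 0 -0.88 0 87" --pt "0.55 0 -7 0 -0.88 0 87" --pt "0.55 0 -7 0 -0.88 0 87"

```text
time_s: 32.95
tcp_pos: [0.4818, 0.3028, 0.2435]
ee_rot: [[-0.999, 0.034, -0.002], [0.034, 0.999, -0.001], [0.002, -0.001, -1.0]]
wrist_force: [0.3, 0.5, -0.7]
gripper_width: 0.997
```

```bash
python3 - <<'E'
from h import *
from station import r
import cv2
feel(r,1)
s=r.sense(); d=r.capture("wrist"); cv2.imwrite("pics/w24.png",cv2.resize(d["pixels"][100:340,200:450,::-1],None,fx=2.4,fy=2.4,interpolation=cv2.INTER_CUBIC)); print(brief(s))
d=r.capture("side"); cv2.imwrite("pics/s24.png",cv2.resize(d["pixels"][200:400,220:400,::-1],None,fx=3.3,fy=2.9,interpolation=cv2.INTER_CUBIC))
E
```

```text
t 32.95 F dock [ 0.13  0.56 -0.72] TCP dock [-165.9  253.   243.5] [-0.003, -0.036, 0.0] z [-0.0025 -0.001  -1.    ] g 0.997
{'t': 33.0, 'p': [481.88, 302.63, 242.66], 'yaw': 88.01, 'z': [-0.0035, -0.0021, -1.0], 'f': [-0.02, -0.3, 0.02], 'm': [0.057, -0.004, 0.002], 'g': 0.999}
```

View pics/w24.png

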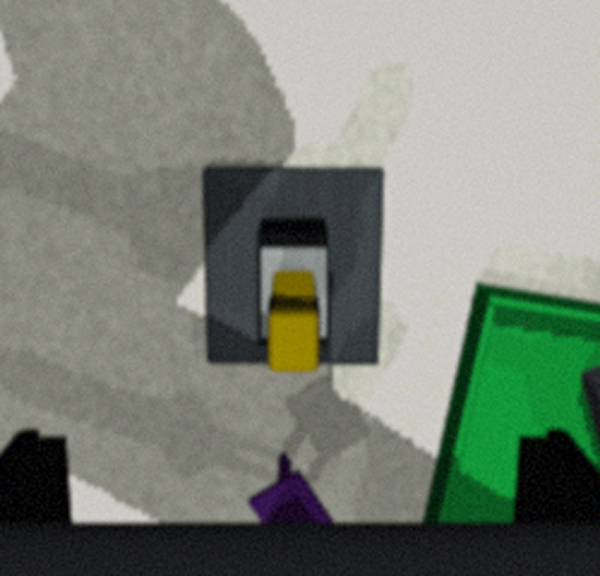

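View pics/s24.png

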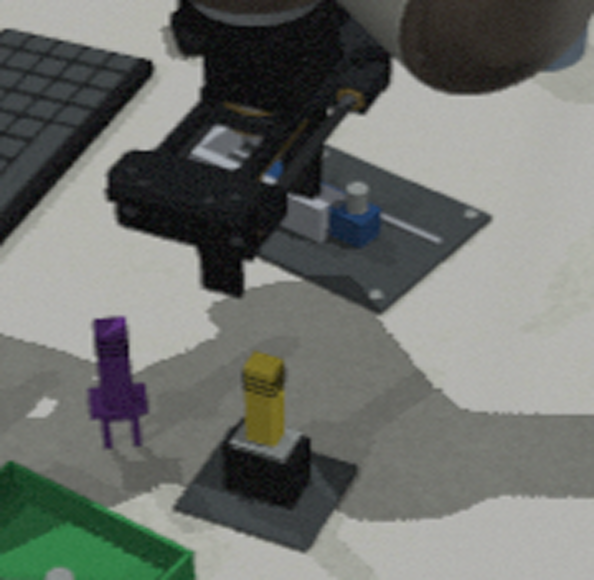

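The wrist and side views show the yellow tool standing upright with its collar flush on the block, like in the first picture. Last check on the link from the top.

```bash
python3 - <<'E'
from h import *
from station import r
import cv2
d=r.capture("top"); im=d["pixels"][:,:,::-1]; cv2.imwrite("pics/t25.png",im); cv2.imwrite("pics/t25c.png",cv2.resize(im[185:310,125:335],None,fx=3.8,fy=4.5,interpolation=cv2.INTER_CUBIC))
d=r.capture("side"); cv2.imwrite("pics/s25.png",d["pixels"][:,:,::-1])
E
```

```text
(no output)
```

View pics/t25c.png

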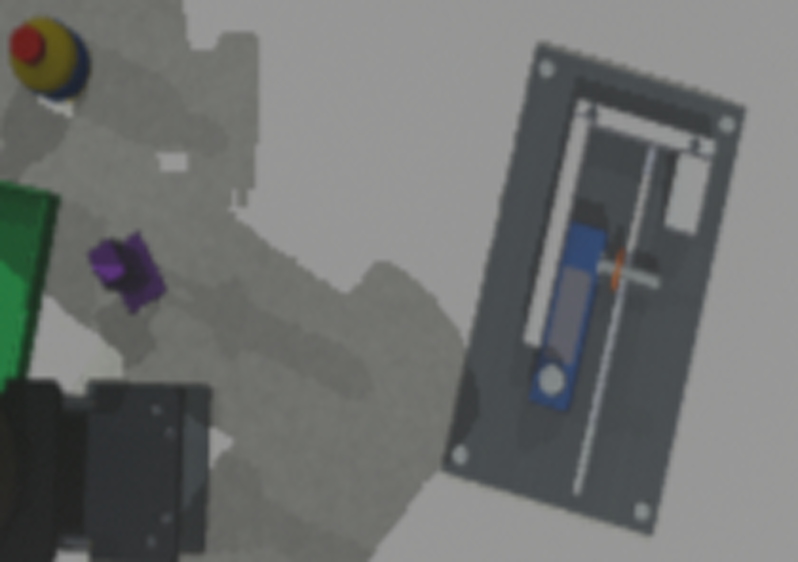

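View pics/s25.png

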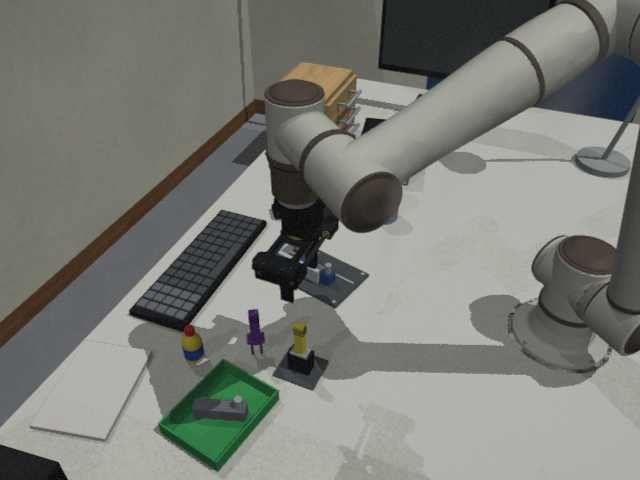

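```bash
python3 - <<'E'
from h import *
f=lambda x,y:(125+x/3.8,185+y/4.5)
for n,x,y,z in [("link rear",590,223,.036),("stub",551,380,.058),("cheek front",683,234,.042),("bar tip",658,284,.026)]: print(n,w2d(ray(TK,TR,Tt,f(x,y),z)))
from station import r
print(r.sense()["time_s"]); print(r.finish_job())
E
```

```text
link rear [30.8 10.2 36. ]
stub [-56.2  11.6  58. ]
cheek front [ 39.2 -48.   42. ]
bar tip [ 10.6 -39.1  26. ]
33.2
the job is handed in; nothing more can be done
None
```

The link is out in front of the short pierced cheek, still upright on the base plate, and the yellow tool is back in its stand. I handed the job in at 33.2 s; no verdict came back.

**Pressing:** I lowered the fork over the bar by feel and pressed the flange. The link slid about 4 mm to the fence. I took the press to about 10 N, where the wrist picture showed the bar's tip clear of the cheek.

**Drawing out:** The first pull, at about 8 N, barely moved the link and turned the tool about 4° in the grip. Sideways force briefly averaged 11.8 N, above the bar's dead stop and about 14 N with the pull included, but below the 18 N limit. I eased the press to about 9.6 N, relieved the downward friction, and the link then slid out with a steady pull of about 6.5 N.

**Returning the tool:** I backed off until the forces were near zero, lifted, and turned the wrist by the same 4° to stand the tool upright. I lowered it until the upward force rose about 7 N, near the original seating height, then let go.

**Last checks:**
- **Link:** the top camera puts its rear end at dock x ≈ 31 mm and the cheek front at 42 mm (39 mm measured in that picture). The bar has sprung out again.
- **Tool:** it stands upright with the collar flush on the block in the side and wrist views. I judged this by eye against the first pictures.
- **Other things:** the purple look-alike, bottle and tray are where they were. The arm hid most of the mug and the things behind it in the last side picture, so I could not check those again.
- **Disagreement:** wrist and side cameras differed by 1–2 mm on where the tool was over the stand. That was within the pocket's play, and it went in without catching.

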